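# Load the tilting tray and lock it for spraying

## Task

Swing the tilting tray level by its lever and lock it with the yellow pin, fully home; then, with it locked level, tip the clay nuggets out of the steel pan into it, put the nuggets lying on the bench in too, and stand the pan upright back on its cork mat. When everything is loaded, pull the pin, swing the tray one notch over so that it leans away from the robot, and lock it there with the pin fully home, every nugget still in the tray. Leave the other things on the bench alone.

Things in the scene. Friction and masses are not known exactly. Their poses are not given: they have to be found in the camera images.
- stand: Blue stand of the tilting tray, fixed. Origin: underside, below the tray's middle; x away from the robot, y along the tilt axis to the lever end, z up. Tilt axis along y, 125 mm above the origin. Base 170 x 270 x 12 mm; posts 50 mm wide (x), 14 thick, at y = -100 mm (145 tall) and +100 (226 tall); pin guide 50 x 50 x 24 mm on top at y = +132.
- tray (a joint): Tray tilt, rad: 0 level, positive leaning away from the robot (far edge down, knob to stand +x). Range -1.15 to 0.8; friction (0.35 N m) holds it where left. A toothed disc on it (notch floors 50 mm, tooth tips 72 mm from the axis) has three notches, 15 mm wide, that come under the guide at -0.5, 0 and +0.5 rad; the pin goes fully in only within about 0.03 rad (its taper centres a little more).
- tray_floor (a point): Middle of the upper face of the tray's floor, 12 mm below the tilt axis when level; turns with the tray (x across the tilt axis, y along it, z out of the tray). Plywood tray, inside 168 (x) x 158 (y) mm, walls 4 mm thick, 40 mm high above the floor.
- knob (a point): Centre of the red ball, 28 mm across, at the end of the tray's lever: 102 mm from the tilt axis, straight above it when the tray is level, at stand y = +205 mm, on a 12 mm steel rod. Pinch it along the tilt axis or push it to swing the tray (about 3.5 N).
- guide (a point): Centre of the mouth of the square hole (14 mm wide, 3 mm chamfer, right through) in the top of the pin guide. The pin is dropped in here from above; z up.
- pin_grip (a point): Yellow locking pin, 120 g: grip point on its axis in the head, 72 mm above the tip (z = from tip to head). Round head 26 mm across, 45 mm tall (47 to 92 mm above the tip); shaft 12 mm across, 47 mm long, tapered foot. Starts upright in its rest. Fully home, the head's shoulder sits on the guide's top.
- pin_tip (a point): Tip of the locking pin; fully home it is 179 mm above the stand's origin.
- pin_rest: Wooden block 60 x 60 x 50 mm, fixed, with a square 16 mm hole in which the pin stands at the start. Origin: underside centre.
- mat: Round cork mat, 150 mm across, 4 mm thick, fixed to the bench. Origin: underside centre.
- pan_mid (a point): Steel pan: point on its axis 25 mm above its underside; z is its upright axis, x points along its handle. Conical, 60 mm across at the bottom, 128 mm at the rim, 50 mm tall, wall 3 mm, floor 4 mm; about 220 g. Starts on the cork mat with nuggets in it.
- pan_grip (a point): Grip point on the pan's round wooden handle (16 mm thick, level, from 64 to 158 mm from the pan's axis, its axis 44 mm above the pan's underside): on the handle's axis, 108 mm from the pan's axis.
- nugget1 (a point): Clay nugget 1, brown, a squat round lump 24 mm across and 16 mm tall, 16 g: its centre. In the pan at the start; may be absent (no pose).
- nugget2 (a point): Clay nugget 2, brown, a squat round lump 24 mm across and 16 mm tall, 16 g: its centre. In the pan at the start; may be absent (no pose).
- nugget3 (a point): Clay nugget 3, brown, a squat round lump 24 mm across and 16 mm tall, 16 g: its centre. In the pan at the start; may be absent (no pose).
- nugget4 (a point): Clay nugget 4, brown, a squat round lump 24 mm across and 16 mm tall, 16 g: its centre. In the pan at the start; may be absent (no pose).
- nugget5 (a point): Clay nugget 5, brown, a squat round lump 24 mm across and 16 mm tall, 16 g: its centre. Lying flat on the bench at the start; may be absent (no pose).
- nugget6 (a point): Clay nugget 6, brown, a squat round lump 24 mm across and 16 mm tall, 16 g: its centre. Lying flat on the bench at the start; may be absent (no pose).
- nugget7 (a point): Clay nugget 7, brown, a squat round lump 24 mm across and 16 mm tall, 16 g: its centre. Lying flat on the bench at the start; may be absent (no pose).
- glue: Bystander: yellow glue bottle with a red cap, 52 mm across, 150 mm tall. Leave it alone. Origin: its underside centre.
- tape: Bystander: roll of brown tape lying flat, 84 mm across, 24 mm high. Leave it alone. Origin: its underside centre.
- block: Bystander: plywood block 90 x 60 x 35 mm. Leave it alone. Origin: its underside centre.
- jar: Bystander: small glass jar with a blue cap, 60 mm across, 70 mm tall. Leave it alone. Origin: its underside centre.
Things that resemble listed ones, but are neither listed nor needed, are in the scene too. What is shaped like the part that bears pan_mid but orange is not meant.

How it is judged (in metres and radians):
On the way, in this order (a step that is already met when the one before it is completed fails the run):
1. the tray is level and the pin is fully home in the guide (value of joint tray between -0.06 and 0.06 rad and z of pin_tip in the frame of stand below 0.185 m and horizontal distance between pin_tip and guide below 0.008 m), for 0.2 s.
2. the pan is tipped over the tray while the tray is locked level (all of step 1 and angle between pan_mid's own z axis and vertical above 1.2 rad and horizontal distance between pan_mid and tray_floor below 0.16 m and height (world z) of pan_mid above 0.12 m), for 0.1 s.
3. every nugget is in the tray, locked level, and the pan stands upright on the mat (all of step 1 and x of nugget1 in the frame of tray_floor between -0.088 and 0.088 m and y of nugget1 in the frame of tray_floor between -0.083 and 0.083 m and z of nugget1 in the frame of tray_floor between 0 and 0.045 m and x of nugget2 in the frame of tray_floor between -0.088 and 0.088 m and y of nugget2 in the frame of tray_floor between -0.083 and 0.083 m and z of nugget2 in the frame of tray_floor between 0 and 0.045 m and x of nugget3 in the frame of tray_floor between -0.088 and 0.088 m and y of nugget3 in the frame of tray_floor between -0.083 and 0.083 m and z of nugget3 in the frame of tray_floor between 0 and 0.045 m and x of nugget4 in the frame of tray_floor between -0.088 and 0.088 m and y of nugget4 in the frame of tray_floor between -0.083 and 0.083 m and z of nugget4 in the frame of tray_floor between 0 and 0.045 m and x of nugget5 in the frame of tray_floor between -0.088 and 0.088 m and y of nugget5 in the frame of tray_floor between -0.083 and 0.083 m and z of nugget5 in the frame of tray_floor between 0 and 0.045 m and x of nugget6 in the frame of tray_floor between -0.088 and 0.088 m and y of nugget6 in the frame of tray_floor between -0.083 and 0.083 m and z of nugget6 in the frame of tray_floor between 0 and 0.045 m and x of nugget7 in the frame of tray_floor between -0.088 and 0.088 m and y of nugget7 in the frame of tray_floor between -0.083 and 0.083 m and z of nugget7 in the frame of tray_floor between 0 and 0.045 m and angle between pan_mid's own z axis and vertical below 0.15 rad and horizontal distance between pan_mid and mat below 0.045 m and height (world z) of pan_mid below 0.038 m), for 0.2 s.
4. the pin is out and the tray leans away from the robot with the nuggets in it (value of joint tray between 0.4 and 0.6 rad and not (z of pin_tip in the frame of stand below 0.185 m and horizontal distance between pin_tip and guide below 0.008 m) and x of nugget1 in the frame of tray_floor between -0.088 and 0.088 m and y of nugget1 in the frame of tray_floor between -0.083 and 0.083 m and z of nugget1 in the frame of tray_floor between 0 and 0.045 m and x of nugget2 in the frame of tray_floor between -0.088 and 0.088 m and y of nugget2 in the frame of tray_floor between -0.083 and 0.083 m and z of nugget2 in the frame of tray_floor between 0 and 0.045 m and x of nugget3 in the frame of tray_floor between -0.088 and 0.088 m and y of nugget3 in the frame of tray_floor between -0.083 and 0.083 m and z of nugget3 in the frame of tray_floor between 0 and 0.045 m and x of nugget4 in the frame of tray_floor between -0.088 and 0.088 m and y of nugget4 in the frame of tray_floor between -0.083 and 0.083 m and z of nugget4 in the frame of tray_floor between 0 and 0.045 m and x of nugget5 in the frame of tray_floor between -0.088 and 0.088 m and y of nugget5 in the frame of tray_floor between -0.083 and 0.083 m and z of nugget5 in the frame of tray_floor between 0 and 0.045 m and x of nugget6 in the frame of tray_floor between -0.088 and 0.088 m and y of nugget6 in the frame of tray_floor between -0.083 and 0.083 m and z of nugget6 in the frame of tray_floor between 0 and 0.045 m and x of nugget7 in the frame of tray_floor between -0.088 and 0.088 m and y of nugget7 in the frame of tray_floor between -0.083 and 0.083 m and z of nugget7 in the frame of tray_floor between 0 and 0.045 m), for 0.1 s.
At the end, for the whole second after the job is handed in: Tray at rest at +0.5 rad (within 0.06); pin in the guide, tip within 6 mm of fully home; every nugget present inside the tray's walls; pan upright on the cork mat (tilt under 0.15 rad, axis within 45 mm of the mat's centre) (value of joint tray between 0.44 and 0.56 rad and z of pin_tip in the frame of stand below 0.185 m and horizontal distance between pin_tip and guide below 0.008 m and x of nugget1 in the frame of tray_floor between -0.088 and 0.088 m and y of nugget1 in the frame of tray_floor between -0.083 and 0.083 m and z of nugget1 in the frame of tray_floor between 0 and 0.045 m and x of nugget2 in the frame of tray_floor between -0.088 and 0.088 m and y of nugget2 in the frame of tray_floor between -0.083 and 0.083 m and z of nugget2 in the frame of tray_floor between 0 and 0.045 m and x of nugget3 in the frame of tray_floor between -0.088 and 0.088 m and y of nugget3 in the frame of tray_floor between -0.083 and 0.083 m and z of nugget3 in the frame of tray_floor between 0 and 0.045 m and x of nugget4 in the frame of tray_floor between -0.088 and 0.088 m and y of nugget4 in the frame of tray_floor between -0.083 and 0.083 m and z of nugget4 in the frame of tray_floor between 0 and 0.045 m and x of nugget5 in the frame of tray_floor between -0.088 and 0.088 m and y of nugget5 in the frame of tray_floor between -0.083 and 0.083 m and z of nugget5 in the frame of tray_floor between 0 and 0.045 m and x of nugget6 in the frame of tray_floor between -0.088 and 0.088 m and y of nugget6 in the frame of tray_floor between -0.083 and 0.083 m and z of nugget6 in the frame of tray_floor between 0 and 0.045 m and x of nugget7 in the frame of tray_floor between -0.088 and 0.088 m and y of nugget7 in the frame of tray_floor between -0.083 and 0.083 m and z of nugget7 in the frame of tray_floor between 0 and 0.045 m and angle between pan_mid's own z axis and vertical below 0.15 rad and horizontal distance between pan_mid and mat below 0.045 m and height (world z) of pan_mid below 0.038 m and velocity of joint tray between -0.05 and 0.05 rad/s); the robot touches nothing.
It fails at once if the glue is disturbed (moved over 40 mm) (distance of glue from where it was at the start of the episode above 0.04 m).
It fails at once if the tape is disturbed (moved over 40 mm) (distance of tape from where it was at the start of the episode above 0.04 m).
It fails at once if the block is disturbed (moved over 40 mm) (distance of block from where it was at the start of the episode above 0.04 m).
It fails at once if the jar is disturbed (moved over 40 mm) (distance of jar from where it was at the start of the episode above 0.04 m).
Of clay1, clay2, clay3, clay4 only 2 to 4 are there at a start; the rules pass over those that are not, and their reading is None.
Of clay5, clay6, clay7 only 1 to 2 are there at a start; the rules pass over those that are not, and their reading is None.
At some moment in a run one of clay5, clay6, clay7 may be knocked a few centimetres aside while the robot is not near it.
It also fails if it takes over 210 s, if anything falls off the work surface, if the arm or the gripper's body presses on something with over 40 N, if the wrist force passes 120 N, or if a joint passes its speed limit or range.

## Robot

A 6-joint arm with a two-finger parallel gripper is mounted at the origin on the work surface. World frame = base frame: x ahead of the robot, y to its left, z up, the work surface at z = 0. Lengths are in mm, angles in degrees, forces in N, time in s.
With the tool pointing down it reaches from about 250 to 800 mm from the base axis. Payload 8.5 kg.
Tool frame: the origin (TCP) lies at the very end of the fingers, on their centre line; the grasp point (between the pads) lies 19 mm behind it; z points along the fingers, x is the direction in which the jaws open and shut, and the axes are right-handed (so a half turn about z gives the same grasp; the last joint's range is limited). The gripper opens to 85 mm and grips with 20 to 120 N. Pads are 22 mm wide; open, the fingers measure 114 mm over their backs; the gripper's body (76 mm by 85 mm) begins 54 mm behind the grasp point. The pads swing forward as they close: fully open they stand 13 mm farther back than shut.
Start: joints at [-64.229, 13.648, -0.773, 75.585, 0, 90], TCP at [228.241, -472.742, 231.276] pointing down, gripper open.
Joint ranges: [-152.45, 152.45], [-59.26, 108.67], [-65.41, 83.53], [-104.44, 129.93], [-82.83, 76.93], [-180, 180]. Speed limits (degrees/s): [127.2, 127.2, 159.86, 180, 180, 180].

## Interface

Orientations are given as [roll, pitch, yaw] about the fixed x, y, z axes, in that order (R = Rz(yaw) Ry(pitch) Rx(roll)).
In Python, from station import arm gives the robot as it stands.
- The arm moves only by the tool step_arm, never from a script. Its argument "rows" is text: rows parted by semicolons, each of 6 numbers parted by spaces: the shift along the tool's x, y, z in cm, then the turn, a rotation vector about the tool's x, y, z in rad. A call has 1 to 10 rows; each row shifts and turns the commanded pose from where the row before left it, along the tool's axes as they then stand; what a row does not reach is not made up. A row lasts 1/8 s, in which the tool goes at most 62.5 mm and 10.7 degrees, less where a joint would pass 70% of its speed; a pose out of reach is approached as far as the arm can. A call is refused whole if a number of a shift passes 6.25 or a number of a turn 0.188, either way. A call with a gripper value outside its range is refused whole. "jaw" is the opening, from 0 (shut) to 1 (fully open), set as the call begins (left out, the last holds). The fingers move at their own pace and stop on an object; the grip force is fixed at half the most. Time passes only in rows, so rows that do not move let the fingers close. It gives the time, the measured TCP pose, the force and the opening at its end, in the units of the state.
- arm.get_obs(): the state, without advancing time (a new reading comes with each control period).
- arm.read_camera(name): name is "scene" or "top" or "wrist"; returns the picture (384x512x3 uint8, red, green, blue); there is no depth.
- arm.camera_params(name): a dict with "fovy" (degrees; the focal length in pixels is half the picture's height over the tangent of half this angle, whatever the lens; pixels are square), "cx", "cy" (the principal point, pixels), "cam_to_world" (4x4, takes a point from camera to world coordinates). Camera axes: x right, y up, looking along -z (the intrinsics and any distortion apply to the point x, -y, -z); pixel columns grow to the right and rows downward; lengths in mm; the calibration is good to about 2 mm. The wrist camera is an equidistant fisheye: a pixel r from the principal point sees the ray r / f radians off the axis. A picture is of the moment at which its call begins: read the wrist's pose just before it. camera_params takes no time and is no camera call; for the wrist camera it gives the pose at the moment of the call.
- arm.close_job(): hands the job in, once; it reports no verdict.
The state is a dict: "time_s": time; "joint_pos": joint angles; "qvel": joint speeds; "joint_efforts": joint torques, N m; "eef_pos": TCP position; "orientation": TCP orientation; "ft_force": force on the tool from outside, world axes, zero at the start; "ft_torque": the same for the moment, N m; "gripper_width": opening from 0.0 (shut) to 1.0 (fully open).
Only numpy, scipy, OpenCV 4.12 (cv2) and the standard library are available. Lean on these libraries where they do the work, as an engineer would, in place of code of your own. Each camera call takes 0.05 s, during which the arm holds its last target. There are 200 camera calls.

## Working session

There is one attempt and no reset: what is moved stays moved. The work goes in short steps, Python scripts to look and compute and a tool call to move; the robot and the scene stay as the last step left them, time stands still between calls to the robot, and variables do not carry over. Pictures are saved under pics/ and viewed, about 12 in all and at most 16, crops included, and the job is handed in when it is done.

Besides the shell and the picture viewer there is one more tool, called after "Call:" in YAML: its name, and indented under it one key for each argument. step_arm: Moves the arm, as the interface text tells. Its arguments: {"type":"object","properties":{"rows":{"type":"string"},"jaw":{"type":"number"}},"required":["rows"]}

```bash
mkdir -p pics; ls
cat > h.py <<'E'
import numpy as np, cv2
from scipy.spatial.transform import Rotation as Rn
from station import arm
def cam(n):
    p=arm.camera_params(n); T=np.array(p['cam_to_world']); f=192/np.tan(np.radians(p['fovy'])/2)
    return p,T,f
def shot(n,name):
    c=cam(n); im=arm.read_camera(n); cv2.imwrite('pics/'+name,im[:,:,::-1]); np.save('pics/'+name[:-4]+'.npy',np.array([c[2],c[0]['cx'],c[0]['cy'],*c[1].ravel()])); return im
def ray(name,u,v,fish=False):
    a=np.load('pics/'+name+'.npy'); f,cx,cy=a[:3]; T=a[3:].reshape(4,4)
    x,y=(u-cx)/f,(v-cy)/f
    if fish:
        r=np.hypot(x,y); d=np.array([np.sin(r)*x/r,-np.sin(r)*y/r,-np.cos(r)])
    else: d=np.array([x,-y,-1]); d/=np.linalg.norm(d)
    return T[:3,3],T[:3,:3]@d
def atz(name,u,v,z,fish=False):
    o,d=ray(name,u,v,fish); return o+d*(z-o[2])/d[2]
def proj(name,P,fish=False):
    a=np.load('pics/'+name+'.npy'); f,cx,cy=a[:3]; T=a[3:].reshape(4,4)
    q=T[:3,:3].T@(np.array(P,float)-T[:3,3]); q=np.array([q[0],-q[1],-q[2]])
    if fish:
        h=np.hypot(q[0],q[1]); t=np.arctan2(h,q[2]); return cx+f*t*q[0]/h, cy+f*t*q[1]/h
    return cx+f*q[0]/q[2], cy+f*q[1]/q[2]
def tri(rays):
    A=np.zeros((3,3));b=np.zeros(3)
    for o,d in rays: M=np.eye(3)-np.outer(d,d);A+=M;b+=M@o
    P=np.linalg.solve(A,b); return P,[np.linalg.norm((np.eye(3)-np.outer(d,d))@(P-o)) for o,d in rays]
def pose():
    o=arm.get_obs(); return np.array(o['eef_pos']),Rn.from_euler('xyz',o['orientation'],degrees=True)
def to(p,rpy=None):
    P,R=pose(); print('tool shift cm',np.round(R.inv().apply(np.array(p)-P)/10,2))
    if rpy is not None: print('rotvec tool',np.round((R.inv()*Rn.from_euler('xyz',rpy,degrees=True)).as_rotvec(),3))
E
python3 - <<'E'
from h import *
shot('scene','s0.png');shot('top','t0.png');shot('wrist','w0.png')
for n in ('scene','top','wrist'):
    p,T,f=cam(n);print(n,{k:v for k,v in p.items() if k!='cam_to_world'},np.round(T,3).tolist(),f)
o=arm.get_obs();print(o)
a=cv2.imread('pics/s0.png');b=cv2.imread('pics/t0.png')
cv2.imwrite('pics/s0b.png',cv2.resize(a,(800,600)));cv2.imwrite('pics/t0b.png',cv2.resize(b,(800,600)))
E
```

```text
pics
scene {'fovy': 53.390893792539124, 'cx': 261.8139213033134, 'cy': 195.03396378403977} [[0.752, -0.558, 0.35, 845.85], [0.659, 0.625, -0.419, -390.306], [0.015, 0.546, 0.838, 1013.261], [0.0, 0.0, 0.0, 1.0]] 381.8250944506312
top {'fovy': 43.87207206982587, 'cx': 265.5980869940373, 'cy': 192.3502782862651} [[0.025, 0.994, -0.103, 362.028], [-1.0, 0.025, -0.001, 33.91], [0.002, 0.103, 0.995, 1453.475], [0.0, 0.0, 0.0, 1.0]] 476.7483451248558
wrist {'fovy': 65.70646984690485, 'cx': 256.331399523684, 'cy': 194.5755026495702} [[0.435, 0.855, 0.28, 299.409], [-0.9, 0.414, 0.134, -438.529], [-0.001, -0.311, 0.95, 374.013], [0.0, 0.0, 0.0, 1.0]] 297.3186396354542
{'time_s': 0.15, 'joint_pos': array([-6.42297330e+01,  1.36728991e+01, -8.03651823e-01,  7.55858745e+01,
        1.09147213e-04,  8.99998486e+01]), 'qvel': array([-0.02477613, -0.09758672,  0.26139969, -0.09416597, -0.05660493,
        0.01755411]), 'joint_efforts': array([ 1.52355256e-03, -5.39078236e+01,  3.46597874e+01,  1.44102867e-02,
       -2.85952680e-06,  1.04919303e-05]), 'eef_pos': array([ 228.11573538, -472.50431982,  230.84172832]), 'orientation': array([-1.79999891e+02,  6.24254372e-02, -6.42295815e+01]), 'ft_force': array([-0.54149499,  0.11246233, -0.14873578]), 'ft_torque': array([ 0.00988015,  0.02048928, -0.0355436 ]), 'gripper_width': 1.003181064769525}
```

View pics/s0b.png

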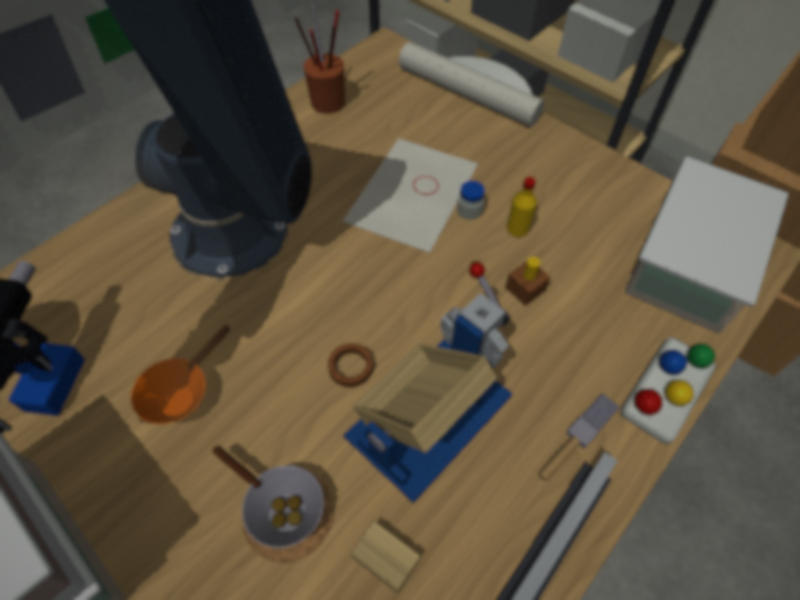

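View pics/t0b.png

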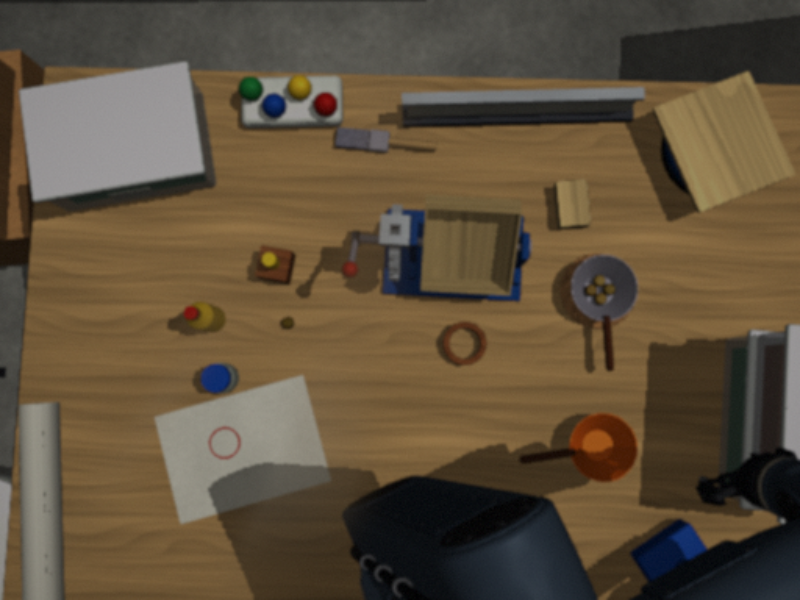

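Run:
```python
from h import *
k=1.5625
def two(n,t,s):
    P,r=tri([ray('t0',t[0]/k,t[1]/k),ray('s0',s[0]/k,s[1]/k)]);print(n,P.round(1),np.round(r,1))
two('knob',(350,268),(477,269));two('pinhead',(269,259),(533,264));two('guide',(395,229),(482,311))
two('nuginpan',(600,290),(287,511));two('tape',(463,343),(351,365))
two('pan rim',(603,287),(285,503)); two('handle end',(610,370),(218,450))
for n,t,z in [('nug',(287,322),8),('glue',(200,316),75),('jar',(218,379),70),('restTop',(274,264),50),('block',(573,204),35),('mat',(600,290),4)]:
    P=atz('t0',t[0]/k,t[1]/k,z);print(n,P.round(1),'scene px',np.round(np.array(proj('s0',P))*k))
for z in(12,): 
  for t in [(384,294),(520,299),(521,208),(385,208)]: print('base',atz('t0',t[0]/k,t[1]/k,z).round(1))
for t in [(346,436),(415,499),(511,394)]: print('baseS',atz('s0',t[0]/k,t[1]/k,12).round(1))
a=cv2.imread('pics/t0.png')[150:260,90:340];b=cv2.imread('pics/s0.png')[150:350,150:360];w=cv2.imread('pics/w0.png')
c=np.zeros((600,800,3),np.uint8)
c[:352,:800]=cv2.resize(a,(800,352),interpolation=cv2.INTER_CUBIC);c[352:600,:260]=cv2.resize(b,(260,248));c[352:600,300:630]=cv2.resize(w,(330,248))
cv2.imwrite('pics/c1.png',c)
```

```text
knob [544.9 146.2 202.5] [0.1 0.1]
pinhead [575.2 307.7  83.7] [0.1 0.1]
guide [609.3  71.1 225.5] [0.2 0.2]
nuginpan [ 542.2 -324.7   11.4] [1. 1.]
tape [431.8 -60.9   4.6] [0.3 0.3]
pan rim [ 542.9 -320.8   51.1] [0.7 0.7]
handle end [ 387.6 -336.2   35.3] [2.5 2.5]
nug [464.2 282.4   8. ] scene px [476. 265.]
glue [466.6 432.7  75. ] scene px [524. 204.]
jar [351.2 394.6  70. ] scene px [469. 189.]
restTop [571.1 304.6  50. ] scene px [527. 274.]
block [ 705.5 -267.4   35. ] scene px [384. 551.]
mat [ 542.5 -327.4    4. ] scene px [286. 514.]
base [523.2  95.3  12. ]
base [ 520.  -169.6   12. ]
base [ 700.4 -169.7   12. ]
base [693.7  98.3  12. ]
baseS [ 525.3 -169.1   12. ]
baseS [ 686.9 -171.2   12. ]
baseS [694.7  88.2  12. ]
```

View pics/c1.png

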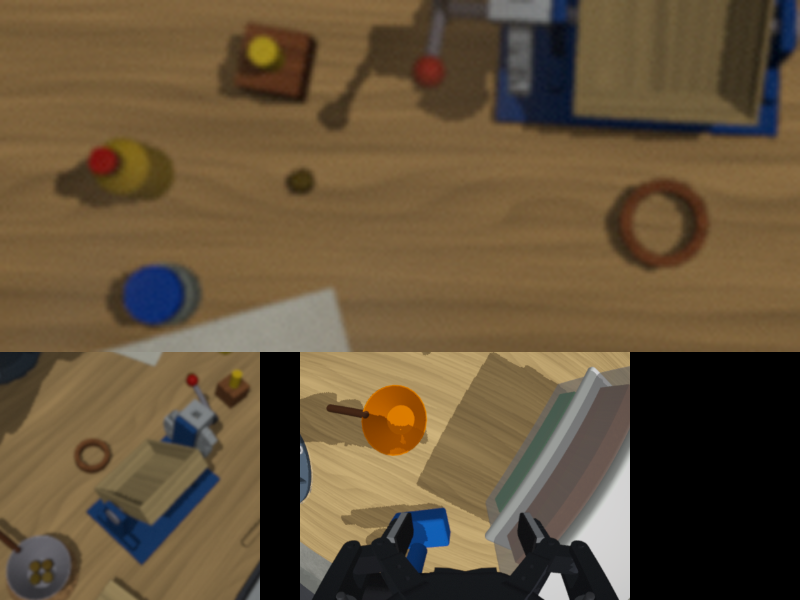

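Candidates: grey pan with 4 nuggets at top-view px (603,287), versus the orange pan at (603,447), which is a decoy. Knob: red ball at (350,268), not the balls on the rack at (325,104) or the glue cap. Pin: yellow head at (269,259), not the glue (200,316) or the yellow ball. Bench nugget: (287,322); a second one may be hidden. The close crop confirms these choices.

Next I'm moving to the knob with the jaws along y.

Call:
step_arm:
  rows: "0 0 -5 0 0 -0.18;0 0 -5 0 0 -0.18;0 0 0 0 0 -0.18;0 0 0 0 0 -0.18;0 0 0 0 0 -0.18;0 0 0 0 0 -0.18;0 0 0 0 0 -0.18;0 0 0 0 0 -0.18;0 0 0 0 0 -0.18;0 0 0 0 0 -0.18"

```text
time_s: 1.4
eef_pos: [228.2, -472.6, 331.0]
orientation: [-180.0, -0.0, 39.2]
ft_force: [0.8, 0.2, -0.3]
gripper_width: 1.0
```

Call:
step_arm:
  rows: "0 0 0 0 0 -0.18;0 0 0 0 0 -0.18;0 0 0 0 0 -0.18;0 0 0 0 0 -0.18;0 0 0 0 0 -0.17;0 0 0 0 0 0"

```text
time_s: 2.15
eef_pos: [228.2, -472.7, 331.0]
orientation: [-180.0, -0.0, 89.8]
ft_force: [0.2, 0.3, -0.2]
gripper_width: 1.005
```

Run:
```python
from h import *
o=arm.get_obs();print(o['time_s'],o['joint_pos'].round(1),o['eef_pos'].round(1),o['orientation'].round(2))
to([545,146,330],[180,0,90])
```

```text
2.15 [-64.2  13.   12.8  89.9   0.  -64.1] [ 228.2 -472.7  331. ] [-1.7999e+02 -3.0000e-02  8.9830e+01]
tool shift cm [61.96 31.49  0.13]
rotvec tool [-0.    -0.001 -0.003]
```

Call:
step_arm:
  rows: "5.2 2 0 0 0 0;5.2 2 0 0 0 0;5.2 2 0 0 0 0;5.2 2 0 0 0 0;5.2 2 0 0 0 0;5.2 2 0 0 0 0;5.2 2 0 0 0 0;5.2 2 0 0 0 0;5.2 2 0 0 0 0;5.2 2 0 0 0 0"

```text
time_s: 3.4
eef_pos: [429.5, 48.8, 331.4]
orientation: [180.0, -0.0, 89.6]
ft_force: [0.4, -0.7, 0.2]
gripper_width: 1.006
```

Call:
step_arm:
  rows: "0 0 0 0 0 0;0 0 0 0 0 0"

```text
time_s: 3.65
eef_pos: [428.9, 46.9, 331.1]
orientation: [-180.0, 0.0, 89.8]
ft_force: [0.2, -0.1, -0.6]
gripper_width: 1.002
```

Run:
```python
from h import *
shot('wrist','w1.png');shot('top','t1.png')
o=arm.get_obs();print(o['time_s'],o['eef_pos'].round(1))
```

```text
3.75 [428.8  46.  331.4]
```

Call:
step_arm:
  rows: "5 0 0 0 0 0;5 0 0 0 0 0;5 0 0 0 0 0;3 0 0 0 0 0;0 0 0 0 0 0;0 0 0 0 0 0"

```text
time_s: 4.5
eef_pos: [429.6, 225.5, 331.5]
orientation: [-180.0, 0.0, 89.8]
ft_force: [0.0, 0.2, -0.2]
gripper_width: 1.002
```

Run:
```python
from h import *
shot('wrist','w2.png')
o=arm.get_obs();print(o['time_s'],o['eef_pos'].round(1))
a=cv2.imread('pics/w1.png');b=cv2.imread('pics/w2.png')
cv2.imwrite('pics/c2.png',cv2.resize(np.vstack([a[:,:],b]),(800,600*2))[:, :][0:1200:1][:600*2])
c=np.hstack([a,b]); cv2.imwrite('pics/c2.png',cv2.resize(c,(800,300),interpolation=cv2.INTER_AREA))
d=np.vstack([c[60:300,0:512],c[60:300,512:]]);cv2.imwrite('pics/c3.png',cv2.resize(d,(640,600)))
```

```text
4.55 [429.6 225.4 331.5]
```

View pics/c3.png

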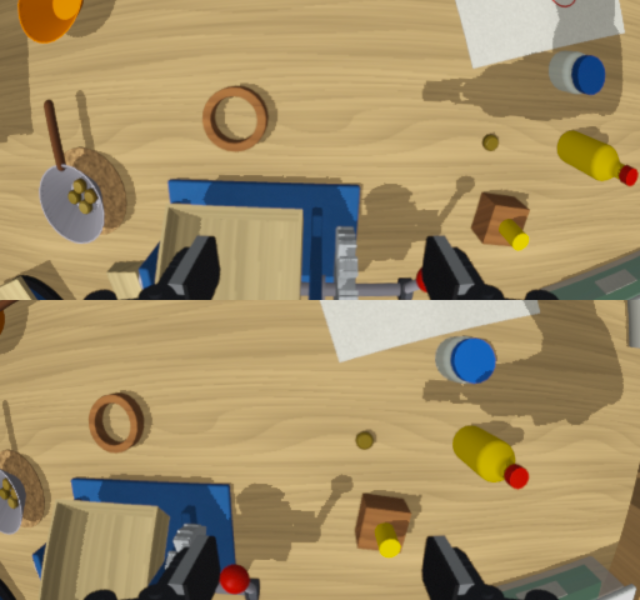

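```bash
cat >> h.py <<'E'
def blobs(name,lo,hi,minA=15,roi=None):
    im=cv2.imread('pics/'+name+'.png'); h=cv2.cvtColor(im,cv2.COLOR_BGR2HSV)
    m=cv2.inRange(h,np.array(lo),np.array(hi))
    n,l,s,c=cv2.connectedComponentsWithStats(m)
    return [(s[i,4],c[i].round(1).tolist(),s[i,:4].tolist()) for i in range(1,n) if s[i,4]>=minA]
E
python3 - <<'E'
from h import *
for n in('t0','s0','w1','w2','t1'):
    print(n,'yellow',blobs(n,(25,150,100),(33,255,255)));print('  red',blobs(n,(0,180,90),(4,255,255)))
    print('  nug',blobs(n,(18,110,30),(30,255,130)))
im=cv2.imread('pics/w2.png');h=cv2.cvtColor(im,cv2.COLOR_BGR2HSV)
for u,v in [(291,172),(291,170),(312,258),(187,283),(311,252)]: print(u,v,h[v,u])
im=cv2.imread('pics/t1.png');cv2.imwrite('pics/t1b.png',cv2.resize(im,(800,600)))
E
```

```text
t0 yellow [(np.int32(15), [192.4, 53.6], [191, 52, 4, 4]), (np.int32(22), [171.7, 165.3], [169, 163, 7, 7])]
  red [(np.int32(78), [208.5, 64.2], [204, 60, 11, 10]), (np.int32(20), [223.7, 171.2], [221, 169, 6, 6]), (np.int32(46), [121.5, 200.0], [118, 197, 8, 7])]
  nug [(np.int32(122), [137.4, 56.8], [124, 45, 24, 29]), (np.int32(42), [154.8, 51.4], [150, 46, 15, 17]), (np.int32(118), [190.7, 56.2], [184, 47, 15, 17]), (np.int32(21), [254.6, 53.9], [251, 49, 7, 11]), (np.int32(16), [261.7, 51.5], [259, 49, 7, 7]), (np.int32(20), [382.3, 53.4], [379, 51, 9, 5]), (np.int32(60), [455.6, 61.4], [451, 53, 10, 23]), (np.int32(157), [476.2, 63.1], [465, 52, 23, 27]), (np.int32(62), [489.7, 65.0], [482, 53, 18, 24]), (np.int32(19), [496.3, 57.9], [493, 54, 8, 9]), (np.int32(171), [453.5, 80.4], [427, 56, 46, 57]), (np.int32(20), [509.5, 61.2], [508, 57, 4, 10]), (np.int32(22), [461.7, 63.4], [458, 58, 8, 12]), (np.int32(29), [224.8, 67.1], [220, 63, 12, 9]), (np.int32(35), [238.3, 66.3], [233, 62, 11, 9]), (np.int32(238), [493.5, 106.3], [458, 63, 54, 73]), (np.int32(30), [134.7, 69.1], [1
[... 28227 characters left out ...]
5.2, 363.9], [379, 360, 11, 8]), (np.int32(16), [102.5, 367.8], [100, 364, 6, 8]), (np.int32(28), [491.0, 370.5], [485, 365, 11, 10]), (np.int32(43), [353.5, 370.9], [349, 366, 11, 10]), (np.int32(59), [483.6, 377.3], [478, 368, 13, 16]), (np.int32(24), [10.2, 375.9], [5, 371, 9, 9]), (np.int32(33), [412.7, 377.6], [408, 371, 14, 13]), (np.int32(23), [122.3, 378.4], [118, 375, 11, 8]), (np.int32(16), [389.8, 377.4], [387, 374, 6, 8]), (np.int32(50), [334.2, 380.8], [326, 377, 17, 7]), (np.int32(57), [356.6, 380.6], [343, 377, 27, 7]), (np.int32(21), [473.3, 379.8], [470, 376, 7, 8])]
291 172 [ 24 195 136]
291 170 [ 23 194 137]
312 258 [ 27 255 226]
187 283 [  2 244 169]
311 252 [ 27 255 221]
```

View pics/t1b.png

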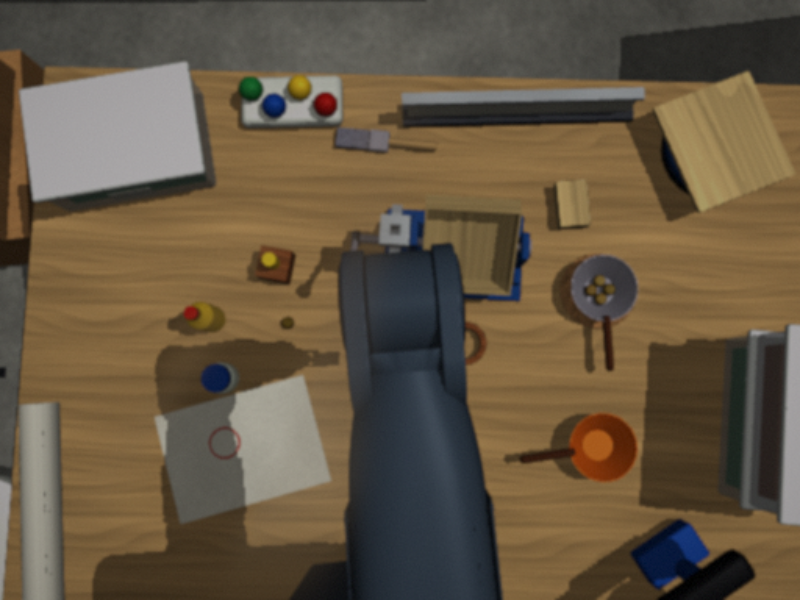

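Run:
```python
from h import *
def near(n,lo,hi,u,v,R=30):
    return [b for b in blobs(n,lo,hi,12) if np.hypot(b[1][0]-u,b[1][1]-v)<R]
Y=((25,200,120),(31,255,255));Rd=((0,180,90),(5,255,255));N=((20,150,80),(28,255,150))
for n,pin,kn,ng in [('w1',(412,250),(339,283),(392,174)),('w2',(311,258),(187,283),(291,172))]:
    print(n,'pin',near(n,*Y,*pin),'knob',near(n,*Rd,*kn),'nug',near(n,*N,*ng,15))
```

```text
w1 pin [(np.int32(309), [410.7, 248.3], [400, 236, 23, 24])] knob [(np.int32(69), [336.3, 284.9], [333, 276, 8, 17])] nug [(np.int32(129), [392.0, 173.7], [386, 168, 13, 13])]
w2 pin [(np.int32(320), [309.0, 254.1], [300, 239, 21, 27])] knob [(np.int32(392), [187.0, 283.6], [175, 273, 24, 22])] nug [(np.int32(149), [291.2, 172.0], [285, 165, 14, 15])]
```

Run:
```python
from h import *
def tr(n,*l): 
    P,r=tri([ray(a,u,v,a[0]=='w') for a,u,v in l]);print(n,P.round(1),np.round(r,1))
tr('nug',('w1',392,173.7),('w2',291.2,172));tr('nug+top',('w1',392,173.7),('w2',291.2,172),('t0',287/1.5625,322/1.5625))
tr('pinblob',('w1',410.7,248.3),('w2',309,254.1)); tr('pintop',('w1',415,252.5),('w2',311.5,258.5))
tr('pin t/s',('t0',171.9,165.6),('s0',533/1.5625,264/1.5625))
tr('knob w2,t,s',('w2',187,283.6),('t0',223.7,171.5),('s0',477/1.5625,269.5/1.5625))
print(atz('w2',187,283.6,202.5,True))
im=cv2.imread('pics/t0.png')[125:170,215:285]; sm=cv2.imread('pics/s0.png')[170:235,270:340]
c=np.zeros((450,800,3),np.uint8);c[:,:700]=0
c[:270,:420]=cv2.resize(im,(420,270),interpolation=cv2.INTER_CUBIC);c[:390,420:800]=cv2.resize(sm,(380,353),interpolation=cv2.INTER_CUBIC)[:390] if 0 else cv2.resize(sm,(380,390),interpolation=cv2.INTER_CUBIC)
cv2.imwrite('pics/c4.png',c)
```

```text
nug [463.7 281.3   9. ] [0.1 0.1]
nug+top [464.  282.    7.8] [0.2 0.5 0.5]
pinblob [576.  306.   76.3] [1.1 1.1]
pintop [576.5 307.8  89.9] [0.7 0.7]
pin t/s [575.4 308.3  83.3] [0.5 0.5]
knob w2,t,s [545.  146.4 201.3] [0.5 0.6 0.2]
[543.96639535 146.23407848 202.5       ]
```

View pics/c4.png

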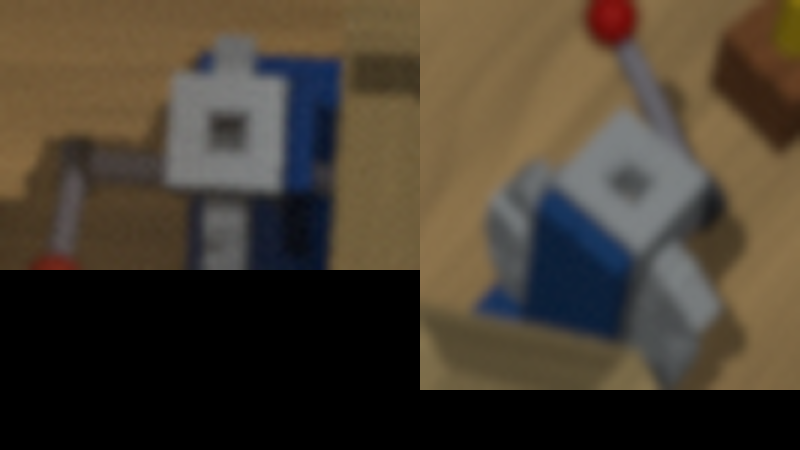

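Run:
```python
from h import *
P,r=tri([ray('t0',252.8,146.7),ray('s0',308.5,200.2)]);print(P.round(1),np.round(r,1),atz('t0',252.8,146.7,226).round(1),atz('s0',308.5,200.2,226).round(1))
print('corners top',[atz('t0',215+u/6,125+v/6,226).round(1)[:2] for u,v in [(172,70),(287,78),(281,193),(166,190)]])
print('axis end',atz('t0',227.5,150,125).round(1))
to([545,146,300])
```

```text
[610.   71.2 220.7] [0.2 0.2] [608.7  71.  226. ] [611.7  68.3 226. ]
corners top [array([634.8,  95.6]), array([632.5,  45.3]), array([581.6,  46.6]), array([581.7,  96.7])]
axis end [617.8 145.2 125. ]
tool shift cm [-7.89 11.57  3.16]
```

Call:
step_arm:
  rows: "-4 5.8 1.6 0 0 0;-3.9 5.8 1.6 0 0 0;0 0 5 0 0 0;0 0 5 0 0 0;0 0 2 0 0 0;0 0 0 0 0 0"
  jaw: 0.6

```text
time_s: 5.3
eef_pos: [529.2, 156.4, 182.5]
orientation: [-179.8, 0.0, 89.8]
ft_force: [0.0, 1.2, 0.6]
gripper_width: 0.6
```

Call:
step_arm:
  rows: "0 0 0 0 0 0;0 0 0 0 0 0;0 0 0 0 0 0;0 0 0 0 0 0;0 0 0 0 0 0"
  jaw: 0

```text
time_s: 5.92
eef_pos: [528.7, 147.8, 184.6]
orientation: [-179.9, 1.1, 89.4]
ft_force: [-5.6, -48.1, 6.0]
gripper_width: 0.257
```

Run:
```python
from h import *
o=arm.get_obs();print(o['time_s'],o['eef_pos'].round(1),o['orientation'].round(2),o['ft_force'].round(1),o['gripper_width'])
shot('wrist','w3.png')
```

```text
5.925 [528.7 147.8 184.6] [-179.94    1.07   89.45] [ -5.6 -48.1   6. ] 0.2568784681896835
```

Call:
step_arm:
  rows: "0 0 0 0 0 0;0 0 0 0 0 0;0 0 0 0 0 0"
  jaw: 0.6

```text
time_s: 6.35
eef_pos: [530.9, 158.4, 184.8]
orientation: [179.9, -0.1, 89.9]
ft_force: [-0.3, -0.1, -0.1]
gripper_width: 0.601
```

Run:
```python
from h import *
o=arm.get_obs();print(o['time_s'],o['eef_pos'].round(1),o['orientation'].round(2),o['ft_force'].round(1),o['gripper_width'])
shot('wrist','w4.png');shot('top','t4.png')
im=cv2.imread('pics/w4.png');h=cv2.cvtColor(im,cv2.COLOR_BGR2HSV)
c=[b for b in blobs('w4',(0,180,80),(5,255,255),60)];print(c)
P=atz('w4',*c[0][1],202,True);print(P)
to([545,146.5,181])
```

```text
6.35 [530.9 158.4 184.8] [ 1.7987e+02 -7.0000e-02  8.9890e+01] [-0.3 -0.1 -0.1] 0.6011266033313235
[(np.int32(2072), [234.6, 287.6], [209, 262, 52, 52])]
[541.97960216 146.50146974 202.        ]
tool shift cm [-1.2   1.45  0.33]
```

Call:
step_arm:
  rows: "-0.6 0.7 0.2 0 0 0;-0.6 0.6 0.2 0 0 0;0 0 0 0 0 0;0 0 0 0 0 0"

```text
time_s: 6.95
eef_pos: [543.1, 146.0, 179.3]
orientation: [-180.0, -0.0, 89.9]
ft_force: [0.4, 0.9, -0.0]
gripper_width: 0.598
```

Call:
step_arm:
  rows: "0 0 0 0 0 0;0 0 0 0 0 0;0 0 0 0 0 0;0 0 0 0 0 0;0 0 0 0 0 0"
  jaw: 0

```text
time_s: 7.58
eef_pos: [543.0, 147.0, 179.9]
orientation: [180.0, -0.1, 89.9]
ft_force: [-1.5, 5.1, 2.6]
gripper_width: 0.296
```

Call:
step_arm:
  rows: "0 0.72 -0.58 0 0 0;0 0.77 -0.5 0 0 0;0 0.8 -0.44 0 0 0;0 0.84 -0.36 0 0 0;0 0.87 -0.29 0 0 0;0 0.89 -0.2 0 0 0;0 0.91 -0.12 0 0 0;0 0.92 -0.04 0 0 0;0 0 0 0 0 0;0 0 0 0 0 0"

```text
time_s: 8.82
eef_pos: [610.2, 145.8, 205.1]
orientation: [180.0, -0.0, 89.9]
ft_force: [0.5, 0.7, -0.8]
gripper_width: -0.003
```

Run:
```python
from h import *
o=arm.get_obs();print(o['time_s'],o['eef_pos'].round(1),o['orientation'].round(2),o['ft_force'].round(1),o['gripper_width'])
shot('wrist','w5.png');shot('top','t5.png');shot('scene','s5.png')
a=cv2.imread('pics/w5.png');b=cv2.imread('pics/s5.png')[140:330,200:380]
c=np.hstack([a,cv2.resize(b,(364,384),interpolation=cv2.INTER_CUBIC)]);cv2.imwrite('pics/c5.png',cv2.resize(c,(800,350)))
```

```text
8.825 [610.2 145.8 205.1] [179.99  -0.    89.89] [ 0.5  0.7 -0.8] -0.0028807177847445754
```

View pics/c5.png

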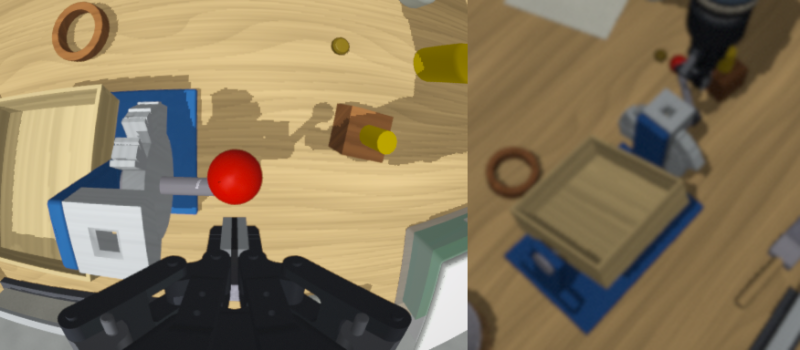

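Run:
```python
from h import *
R=((0,180,80),(5,255,255))
for n in('w5','t5','s5','w4','t4'): print(n,[b for b in blobs(n,*R,12)])
b=[x for x in blobs('w5',*R,200)][0][1]
for z in (210,220,225): print(atz('w5',*b,z,True).round(1))
```

```text
w5 [(np.int32(2791), [256.6, 193.8], [227, 165, 60, 59])]
t5 [(np.int32(55), [207.2, 62.8], [202, 60, 12, 7]), (np.int32(33), [121.3, 199.5], [118, 197, 7, 6])]
s5 [(np.int32(26), [312.7, 172.9], [310, 171, 7, 6]), (np.int32(164), [414.7, 256.6], [408, 250, 15, 14])]
w4 [(np.int32(2072), [234.6, 287.6], [209, 262, 52, 52])]
t4 [(np.int32(116), [208.1, 65.3], [202, 60, 13, 12]), (np.int32(12), [122.1, 199.4], [119, 197, 6, 6])]
[574.3 145.4 210. ]
[571.  145.4 220. ]
[569.4 145.4 225. ]
```

Call:
step_arm:
  rows: "0 0 -0.5 0 0 0;0 0 0 0 0 0;0 0 0 0 0 0;0 -1 0 0 0 0;0 -1 0.4 0 0 0;0 -1 0.6 0 0 0;0 -0.9 0.8 0 0 0;0 0 0 0 0 0;0 0 0 0 0 0"
  jaw: 0.6

```text
time_s: 10.1
eef_pos: [571.3, 146.1, 192.2]
orientation: [180.0, -0.0, 89.9]
ft_force: [0.6, 0.5, 0.1]
gripper_width: 0.596
```

Run:
```python
from h import *
o=arm.get_obs();print(o['time_s'],o['eef_pos'].round(1),o['ft_force'].round(1))
shot('wrist','w6.png')
b=[x for x in blobs('w6',(0,180,80),(5,255,255),200)];print(b)
P,r=tri([ray('w5',256.6,193.8,True),ray('w6',*b[0][1],True)]);print(P.round(1),r)
to([P[0],P[1],P[2]-27])
```

```text
10.1 [571.3 146.1 192.2] [0.6 0.5 0.1]
[(np.int32(2565), [256.5, 281.2], [228, 253, 58, 57])]
[571.1 145.5 219.6] [np.float64(0.07733228632516714), np.float64(0.07733228632508056)]
tool shift cm [-0.06 -0.04 -0.05]
```

Call:
step_arm:
  rows: "0 0 0 0 0 0;0 0 0 0 0 0;0 0 0 0 0 0;0 0 0 0 0 0;0 0 0 0 0 0"
  jaw: 0

```text
time_s: 10.78
eef_pos: [571.6, 146.2, 192.2]
orientation: [180.0, -0.0, 89.9]
ft_force: [0.1, 0.6, 5.1]
gripper_width: 0.297
```

Call:
step_arm:
  rows: "0 0.61 -0.23 0 0 0;0 0.63 -0.18 0 0 0;0 0.63 -0.14 0 0 0;0 0.65 -0.11 0 0 0;0 0.65 -0.06 0 0 0;0 0.65 -0.02 0 0 0;0 0 0 0 0 0;0 0 0 0 0 0"

```text
time_s: 11.78
eef_pos: [609.2, 145.2, 198.5]
orientation: [-179.9, 0.1, 89.8]
ft_force: [-0.2, -3.9, -3.4]
gripper_width: 0.296
```

Run:
```python
from h import *
o=arm.get_obs();print(o['time_s'],o['eef_pos'].round(1),o['ft_force'].round(1),o['gripper_width'])
shot('wrist','w7.png')
b=[x for x in blobs('w7',(0,180,80),(5,255,255),200)];print(b)
print(atz('w7',*b[0][1],227,True).round(1))
```

```text
11.775 [609.2 145.2 198.5] [-0.2 -3.9 -3.4] 0.2961672046282728
[(np.int32(2787), [256.3, 270.1], [228, 241, 58, 59])]
[602.1 144.6 227. ]
```

Call:
step_arm:
  rows: "0 0 0 0 0 0;0 0 0 0 0 0;0 0 0 0 0 0"
  jaw: 0.6

```text
time_s: 12.2
eef_pos: [609.7, 146.4, 199.6]
orientation: [180.0, -0.0, 89.9]
ft_force: [0.5, 0.0, -0.1]
gripper_width: 0.599
```

Run:
```python
from h import *
shot('wrist','w8.png');print(arm.get_obs()['eef_pos'].round(1))
```

```text
[609.6 146.3 199.5]
```

Call:
step_arm:
  rows: "0 -0.5 -3 0 0 0;0 -0.5 -3 0 0 0;0 0 0 0 0 0;0 0 0 0 0 0"

```text
time_s: 12.75
eef_pos: [599.4, 146.1, 258.8]
orientation: [-180.0, -0.0, 89.9]
ft_force: [-1.0, -0.4, -0.3]
gripper_width: 0.597
```

Run:
```python
from h import *
shot('wrist','w9.png');print(arm.get_obs()['eef_pos'].round(1))
R=[];
for n in('w8','w9'):
    b=[x for x in blobs(n,(0,180,80),(5,255,255),200)];print(b);R.append(ray(n,*b[0][1],True))
P,r=tri(R);print(P.round(1),r)
im=cv2.imread('pics/w9.png');cv2.imwrite('pics/w9b.png',cv2.resize(im,(800,600)))
```

```text
[599.2 146.  258.3]
[(np.int32(2720), [253.8, 268.4], [225, 239, 59, 59])]
[(np.int32(209), [505.9, 77.8], [500, 69, 12, 19]), (np.int32(1316), [254.9, 232.6], [235, 212, 41, 42])]
[509.6 151.3 387.3] [np.float64(9.601152407781521), np.float64(9.601152407781534)]
```

View pics/w9b.png

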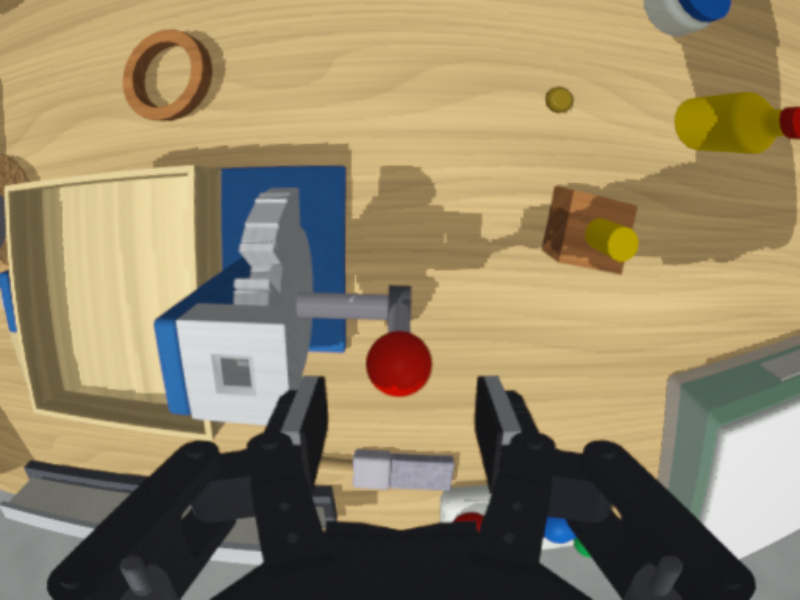

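Run:
```python
from h import *
P,r=tri([ray('w8',253.8,268.4,True),ray('w9',254.9,232.6,True)]);print('knob',P.round(1),np.round(r,2))
print('hole',atz('w9',236/1.5625,373/1.5625,226,True).round(1))
c=[atz('w9',u/1.5625,v/1.5625,226,True).round(1)[:2] for u,v in [(177,320),(286,324),(283,425),(188,416)]];print(c,np.mean(c,0))
print('nug',atz('w9',559/1.5625,99/1.5625,8,True).round(1), 'pintop',atz('w9',622/1.5625,244/1.5625,95,True).round(1))
c=[atz('w9',u/1.5625,v/1.5625,153,True).round(1)[:2] for u,v in [(8,187),(193,168)]];print('tray rim',c)
```

```text
knob [601.6 144.6 228. ] [0.02 0.02]
hole [608.4  72.7 226. ]
[array([583.6,  47.6]), array([585. ,  98.2]), array([634.7,  91.6]), array([632.9,  43.4])] [609.05  70.2 ]
nug [462.9 281.9   8. ] pintop [573.9 306.2  95. ]
tray rim [array([ 514.2, -127.8]), array([519.4,  28.5])]
```

Call:
step_arm:
  rows: "0 0.1 3 0 0 0;-0.1 0.1 2.8 0 0 0;0 0 0 0 0 0;0 0 0 0 0 0"

```text
time_s: 13.3
eef_pos: [601.6, 145.0, 201.7]
orientation: [-180.0, -0.0, 89.9]
ft_force: [-0.0, 0.2, -0.2]
gripper_width: 0.6
```

Call:
step_arm:
  rows: "0 0 0 0 0 0;0 0 0 0 0 0;0 0 0 0 0 0;0 0 0 0 0 0;0 0 0 0 0 0"
  jaw: 0

```text
time_s: 13.92
eef_pos: [602.0, 145.2, 202.6]
orientation: [179.9, -0.0, 89.9]
ft_force: [-0.5, 1.2, 5.2]
gripper_width: 0.297
```

```bash
cat >> h.py <<'E'
def knob(name,z=227):
    shot('wrist',name+'.png'); b=max(blobs(name,(0,180,80),(5,255,255),200)); o=arm.get_obs()
    print(o['time_s'],o['eef_pos'].round(1),o['ft_force'].round(1),'w',round(o['gripper_width'],3),b,'knob',atz(name,*b[1],z,True).round(1))
E
python3 -c "
from h import *
knob('w10',228)"
```

```text
13.975 [602.  145.2 202.6] [-0.1  1.5  6.3] w 0.298 (np.int32(2487), [256.3, 278.4], [229, 251, 56, 56]) knob [601.5 144.6 228. ]
```

Gripped on centre. Now +9.5 mm in x, slowly.

Call:
step_arm:
  rows: "0 0.25 0 0 0 0;0 0.25 0 0 0 0;0 0.25 0 0 0 0;0 0.2 0 0 0 0;0 0 0 0 0 0;0 0 0 0 0 0"

```text
time_s: 14.72
eef_pos: [610.8, 145.0, 202.9]
orientation: [179.9, -0.0, 89.9]
ft_force: [-4.6, -0.8, 10.1]
gripper_width: 0.298
```

```bash
python3 -c "
from h import *
knob('w11',228)"
```

```text
14.775 [610.8 145.  202.9] [-4.1 -1.2 10.1] w 0.302 (np.int32(2495), [256.3, 278.5], [229, 251, 56, 56]) knob [610.7 144.3 228. ]
```

Call:
step_arm:
  rows: "0 0 0 0 0 0;0 0 0 0 0 0;0 0 0 0 0 0"
  jaw: 0.6

```text
time_s: 15.15
eef_pos: [611.0, 145.0, 201.1]
orientation: [-180.0, -0.0, 89.9]
ft_force: [-0.0, 0.3, 0.1]
gripper_width: 0.602
```

```bash
python3 -c "
from h import *
knob('w12',227.5)"
```

```text
15.2 [611.  145.  201.1] [-0.5  0.1  0.1] w 0.599 (np.int32(2547), [256.2, 280.5], [228, 252, 57, 58]) knob [611.1 144.3 227.5]
```

Call:
step_arm:
  rows: "0 -0.5 -3 0 0 0;0 -0.5 -3 0 0 0;0 -1 -4 0 0 0;0 0 0 0 0 0;0 0 0 0 0 0"

```text
time_s: 15.82
eef_pos: [591.0, 145.0, 300.7]
orientation: [-180.0, -0.0, 89.9]
ft_force: [0.0, 0.1, -0.1]
gripper_width: 0.599
```

Run:
```python
from h import *
knob('w13',227.5)
R=[];
for n in('w12','w13'): R.append(ray(n,*max(blobs(n,(0,180,80),(5,255,255),200))[1],True))
P,r=tri(R);print(P.round(1),np.round(r,2))
im=cv2.imread('pics/w13.png');cv2.imwrite('pics/w13b.png',cv2.resize(im[:320],(800,500)))
```

```text
15.875 [590.8 144.9 300.1] [ 0.3 -0.6 -0.8] w 0.604 (np.int32(851), [256.0, 229.6], [240, 213, 33, 34]) knob [610.8 144.1 227.5]
[610.2 144.2 228.8] [0.07 0.07]
```

View pics/w13b.png

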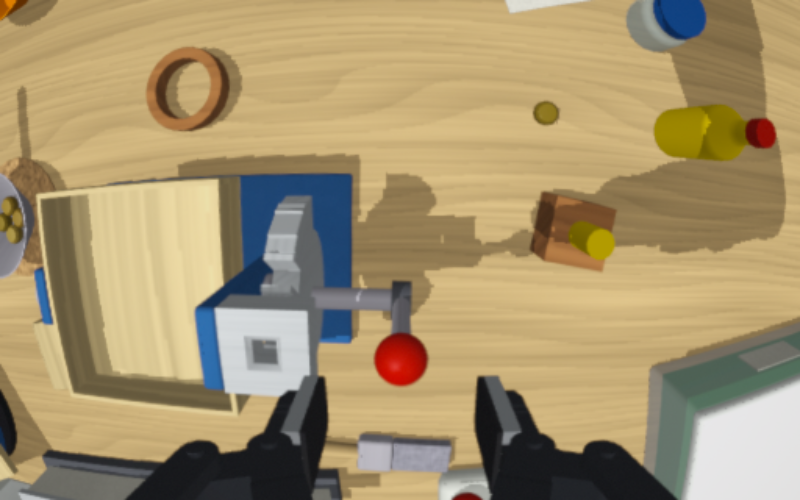

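Run:
```python
from h import *
k=1.5625
for n,a,b,z in [('hole',(236,373),(265,352),226),('pintop',(623,244),(600,243),95)]:
    P,r=tri([ray('w9',a[0]/k,a[1]/k,True),ray('w13',b[0]/k,b[1]/k,True)]);print(n,P.round(1),np.round(r,2),atz('w9',a[0]/k,a[1]/k,z,True).round(1),atz('w13',b[0]/k,b[1]/k,z,True).round(1))
to([575,307,190])
```

```text
hole [608.1  72.9 226.5] [0.01 0.01] [608.4  72.7 226. ] [608.4  72.8 226. ]
pintop [571.7 301.8 104.8] [0.42 0.42] [573.9 307.   95. ] [573.  306.3  95. ]
tool shift cm [16.21 -1.6  11.01]
```

Call:
step_arm:
  rows: "4 -0.4 1 0 0 0;4 -0.4 2 0 0 0;4 -0.4 4 0 0 0;4 -0.4 4 0 0 0;0 0 0 0 0 0;0 0 0 0 0 0"

```text
time_s: 16.62
eef_pos: [575.1, 304.7, 190.7]
orientation: [-179.9, 0.0, 89.9]
ft_force: [0.2, -0.6, 0.0]
gripper_width: 0.599
```

Run:
```python
from h import *
shot('wrist','w14.png');print(arm.get_obs()['eef_pos'].round(1))
for b in blobs('w14',(25,200,80),(32,255,255),100): print(b)
im=cv2.imread('pics/w14.png');cv2.imwrite('pics/w14b.png',im[100:384,100:420])
```

```text
[575.6 304.4 191.6]
(np.int32(3311), [385.2, 78.9], [347, 49, 77, 57])
(np.int32(980), [259.1, 190.9], [244, 171, 31, 40])
```

View pics/w14b.png

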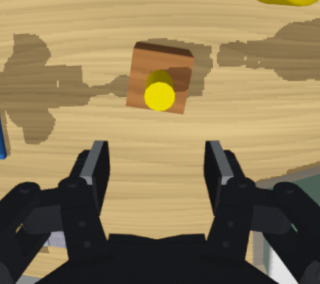

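Run:
```python
from h import *
print(atz('w14',260,197,95,True).round(1),atz('w14',260,197,90,True).round(1))
P,r=tri([ray('w14',260,197,True),ray('w13',384,155.5,True),ray('w9',398.7,156.2,True)]);print(P.round(1),np.round(r,2))
```

```text
[574.9 307.1  95. ] [576.6 307.2  90. ]
[573.9 306.8  95.1] [0.97 1.   0.09]
```

Call:
step_arm:
  rows: "0.26 -0.1 0 0 0 0;0 0 4 0 0 0;0 0 4 0 0 0;0 0 3 0 0 0;0 0 2.4 0 0 0;0 0 0 0 0 0;0 0 0 0 0 0"

```text
time_s: 17.55
eef_pos: [575.2, 307.7, 58.8]
orientation: [179.9, -0.1, 89.9]
ft_force: [0.6, 0.9, -0.3]
gripper_width: 0.601
```

Call:
step_arm:
  rows: "0 0 0 0 0 0;0 0 0 0 0 0;0 0 0 0 0 0;0 0 0 0 0 0;0 0 0 0 0 0"
  jaw: 0

```text
time_s: 18.18
eef_pos: [575.0, 307.9, 58.8]
orientation: [179.9, -0.1, 89.9]
ft_force: [-0.5, -1.6, 5.4]
gripper_width: 0.293
```

Call:
step_arm:
  rows: "0 0 -2 0 0 0;0 0 -4 0 0 0;0 0 -5 0 0 0;0 0 -5 0 0 0;0 0 -5 0 0 0;0 0 -4 0 0 0;0 0 0 0 0 0;0 0 0 0 0 0"

```text
time_s: 19.18
eef_pos: [574.1, 307.6, 306.7]
orientation: [-180.0, 0.0, 89.9]
ft_force: [0.4, 0.7, -2.2]
gripper_width: 0.283
```

Run:
```python
from h import *
shot('wrist','w15.png');print(arm.get_obs()['ft_force'],arm.get_obs()['gripper_width']);to([608.4,72.8,310],[180,0,90])
im=cv2.imread('pics/w15.png');cv2.imwrite('pics/w15b.png',im[100:384,100:420])
```

```text
[ 0.59228294  0.50786444 -1.56491053] 0.2890504807376533
tool shift cm [-23.46   3.49  -0.38]
rotvec tool [-0.002  0.001 -0.002]
```

View pics/w15b.png

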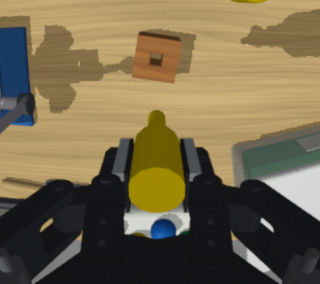

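Call:
step_arm:
  rows: "-2 0.4 -0.3 0 0 0;-4 0.6 0 0 0 0;-4 0.6 0 0 0 0;-4 0.6 0 0 0 0;-4 0.6 0 0 0 0;-3.5 0.6 0 0 0 0;-2 0 0 0 0 0;0 0 0 0 0 0;0 0 0 0 0 0"

```text
time_s: 20.35
eef_pos: [607.6, 73.0, 310.1]
orientation: [-180.0, -0.0, 89.9]
ft_force: [-0.6, -0.4, -0.9]
gripper_width: 0.289
```

Run:
```python
from h import *
shot('wrist','w16.png');shot('scene','s16.png');print(atz('w15',257,159,50,True));to([608.4,72.8,310],[180,0,90])
a=cv2.imread('pics/w16.png')[100:384,100:420];b=cv2.imread('pics/s16.png')[120:262,250:410]
cv2.imwrite('pics/c16.png',np.hstack([cv2.resize(a,None,fx=1.25,fy=1.25),cv2.resize(b,(400,355))]))
```

```text
[573.50301242 307.96970618  50.        ]
tool shift cm [-0.07  0.07  0.01]
rotvec tool [-0.    -0.    -0.001]
```

View pics/c16.png

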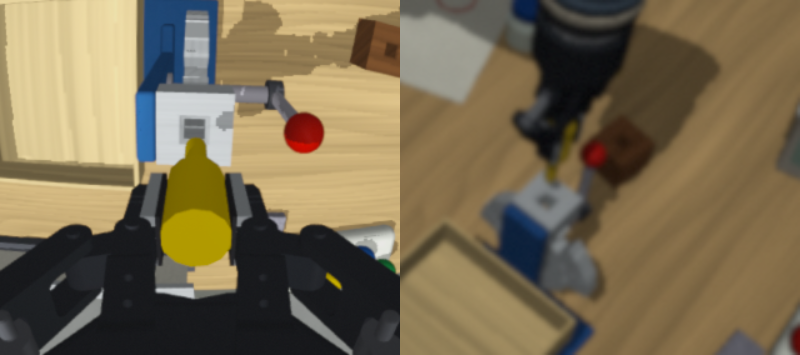

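Run:
```python
from h import *
print('hole',atz('w16',255.2,202.4,226,True).round(1)); print('tip',atz('w16',256.8,213,254,True).round(1))
im=cv2.imread('pics/w16.png');g=cv2.cvtColor(im,cv2.COLOR_BGR2GRAY)[190:222,236:276];print('\n'.join(' '.join('%3d'%v for v in r[::2]) for r in g[::2]))
P=pose()[0]; print(np.round(proj('w16',[607.6,73,254],True),1),np.round(proj('w16',[607.6,73,282],True),1))
```

```text
hole [608.1  71.6 226. ]
tip [606.2  72.8 254. ]
214 214 214 214 213 213 213 212 213 212 212 211 211 211 211 211 210 210 210 209
213 213 213 209 188 186 188 195 196 196 197 203 203 203 203 205 209 210 210 204
213 213 213 209 173 180 166 167 173 183 184 184 186 187 191 192 201 212 203 163
211 210 210 206 168 170 104  98  98 100 100  99 100 109 167 192 202 210 193 149
210 211 211 206 168 167 103  97  97  98  99  97  98 104 169 192 204 210 191 149
207 207 207 202 164 161 118 112 111 114 114 104 105 109 173 189 199 204 188 151
210 210 210 206 166 158 120 121 124 127 128 127 135 133 170 189 204 207 206 196
211 211 211 206 169 158 103 101 101 101 101 101 101 102 173 194 206 210 210 210
211 211 211 205 169 155 100  98  99  98  98  98  99 100 176 194 208 210 210 208
211 211 211 206 170 155 102 101 101 101 101 101 101 103 176 195 208 210 209 209
212 212 212 207 172 158 123 114 105 104 100 101 101 109 176 195 208 209 210 209
211 210 210 206 172 168 169 147 111 104  98  98  97 118 179 192 209 209 208 208
209 209 209 204 175 175 168 119 111 104  98  98  97  97 159 191 207 208 208 208
211 210 210 210 209 209 182 119 110 102  99  98  97  96 126 205 209 209 210 209
213 213 213 213 213 212 158 118 108  98  99  98  98  96 125 209 211 211 210 210
212 213 212 212 212 211 147 114  98  98  99  98  98  96 115 207 211 210 210 210
[257.1 214.8] [257.2 231.3]
```

Call:
step_arm:
  rows: "-0.12 0.1 0 0 0 0;0 0 1 0 0 0;0 0 1 0 0 0;0 0 1 0 0 0;0 0 1 0 0 0;0 0 0.8 0 0 0;0 0 0 0 0 0"

```text
time_s: 21.32
eef_pos: [609.0, 71.3, 261.6]
orientation: [-180.0, 0.0, 89.9]
ft_force: [3.4, 0.3, -3.2]
gripper_width: 0.292
```

Call:
step_arm:
  rows: "0 0 0.5 0 0 0;0 0 0.5 0 0 0;0 0 0.5 0 0 0;0 0 0 0 0 0"

```text
time_s: 21.82
eef_pos: [609.0, 71.4, 246.7]
orientation: [-180.0, -0.0, 89.9]
ft_force: [3.5, -0.4, -3.4]
gripper_width: 0.285
```

Going in with low force (tip about 191 mm, below the tooth tips at 197 mm). Continuing.

Call:
step_arm:
  rows: "0 0 0.4 0 0 0;0 0 0.4 0 0 0;0 0 0.4 0 0 0;0 0 0 0 0 0"

```text
time_s: 22.32
eef_pos: [609.0, 71.4, 234.9]
orientation: [180.0, -0.0, 89.9]
ft_force: [4.7, 0.3, -3.1]
gripper_width: 0.291
```

Call:
step_arm:
  rows: "0 0 0.2 0 0 0;0 0 0.2 0 0 0;0 0 0 0 0 0"

```text
time_s: 22.7
eef_pos: [609.2, 71.4, 234.7]
orientation: [179.7, -0.0, 89.9]
ft_force: [-1.1, -0.8, 23.1]
gripper_width: 0.291
```

Call:
step_arm:
  rows: "0 0 -0.4 0 0 0;0 0 0 0 0 0;0 0 0 0 0 0;0 0 0 0 0 0;0 0 -4 0 0 0;0 0 -4 0 0 0;0 -2 -2 0 0 0;0 0 0 0 0 0;0 0 0 0 0 0"
  jaw: 0.6

```text
time_s: 23.82
eef_pos: [588.3, 71.4, 334.0]
orientation: [-179.9, 0.0, 89.9]
ft_force: [0.8, 0.1, 0.1]
gripper_width: 0.602
```

Run:
```python
from h import *
o=arm.get_obs();print(o['time_s'],o['eef_pos'].round(1),o['joint_pos'].round(1))
shot('wrist','w17.png')
print('pin',[b for b in blobs('w17',(25,200,80),(32,255,255),100)],'knob',[b for b in blobs('w17',(0,180,80),(5,255,255),100)])
b=max(blobs('w17',(0,180,80),(5,255,255),100))[1]
print(atz('w17',*b,227,True).round(1))
for z in(271,226,281): print(z,np.round(proj('w17',[608.8,71.5,z],True),1))
```

```text
23.825 [588.3  71.4 334. ] [ 6.9 20.4 23.7 93.4  0.   7. ]
pin [(np.int32(1398), [470.0, 93.0], [443, 78, 55, 31]), (np.int32(1245), [256.3, 226.5], [241, 202, 32, 48])] knob [(np.int32(184), [505.0, 95.0], [498, 88, 14, 15]), (np.int32(613), [335.4, 216.5], [322, 203, 28, 28])]
[611.2 144.5 227. ]
271 [257.3 236.1]
226 [257.1 214.3]
281 [257.3 242. ]
```

Call:
step_arm:
  rows: "-2 -1 0 0 0 0;-4.5 -2.3 0 0 0 0;-4.5 -2.3 0 0 0 0;-4.5 -2.3 0 0 0 0;-4.5 -2.3 0 0 0 0;-4.5 -2.3 0 0 0 0;-4.5 -2.3 0 0 0 0;-4.5 -2.3 0 0 0 0;-4.5 -2.3 0 0 0 0;-2 -1.4 0 0 0 0"

```text
time_s: 25.12
eef_pos: [377.8, -330.4, 334.2]
orientation: [-179.9, -0.0, 89.7]
ft_force: [0.9, -0.3, -0.3]
gripper_width: 0.598
```

Call:
step_arm:
  rows: "0 0 0 0 0 0.185;0 0 0 0 0 0.185;0 0 0 0 0 0.185;0 0 0 0 0 0.185;0 0 0 0 0 0.185;0 0 0 0 0 0.185;0 0 0 0 0 0.185;0 0 0 0 0 0.185;0 0 0 0 0 0.185;0 0 0 0 0 0.185"

```text
time_s: 26.38
eef_pos: [379.0, -328.4, 334.4]
orientation: [-180.0, 0.1, -16.5]
ft_force: [-0.3, -0.7, 0.0]
gripper_width: 0.599
```

Call:
step_arm:
  rows: "0 0 0 0 0 0.185;0 0 0 0 0 0.185;0 0 0 0 0 0.185;0 0 0 0 0 0.185;0 0 0 0 0 0.185;0 0 0 0 0 0.185;0 0 0 0 0 0.1;0 0 0 0 0 0;0 0 0 0 0 0"
  jaw: 0.5

```text
time_s: 27.5
eef_pos: [379.6, -328.3, 334.9]
orientation: [180.0, 0.0, -85.3]
ft_force: [-0.1, -0.1, 1.0]
gripper_width: 0.498
```

Run:
```python
from h import *
o=arm.get_obs();print(o['time_s'],o['eef_pos'].round(1),o['joint_pos'].round(1),o['orientation'].round(1))
shot('wrist','w18.png');shot('top','t18.png');shot('scene','s18.png')
a=cv2.resize(cv2.imread('pics/w18.png'),(800,600));cv2.imwrite('pics/w18b.png',a)
for n,lo,hi in [('pin',(25,200,80),(32,255,255)),('knob',(0,180,80),(5,255,255))]:
    for k in('t18','s18'): print(n,k,[b[:2] for b in blobs(k,lo,hi,10)])
# pin head blob prediction in w17
pr=[proj('w17',[608.8+13*np.cos(a)*1.,71.5+13*np.sin(a),z],True) for a in np.linspace(0,6.28,60) for z in(226,271)];pr=np.array(pr);print(pr.min(0),pr.max(0))
```

```text
27.5 [ 379.6 -328.3  334.9] [-40.9  10.7  10.3  89.7  -0.  134.5] [180.    0.  -85.3]
pin t18 [(np.int32(18), [192.1, 53.3]), (np.int32(23), [253.0, 143.5])]
pin s18 [(np.int32(143), [333.2, 136.0]), (np.int32(37), [309.7, 191.9]), (np.int32(10), [308.0, 198.5]), (np.int32(99), [435.6, 250.8])]
knob t18 [(np.int32(101), [208.3, 64.9]), (np.int32(48), [224.4, 144.4]), (np.int32(51), [121.6, 200.1])]
knob s18 [(np.int32(31), [338.4, 116.5]), (np.int32(68), [326.9, 181.0]), (np.int32(162), [414.8, 256.7])]
[240.40028623 200.83002081] [274.10904962 250.76830223]
```

View pics/w18b.png

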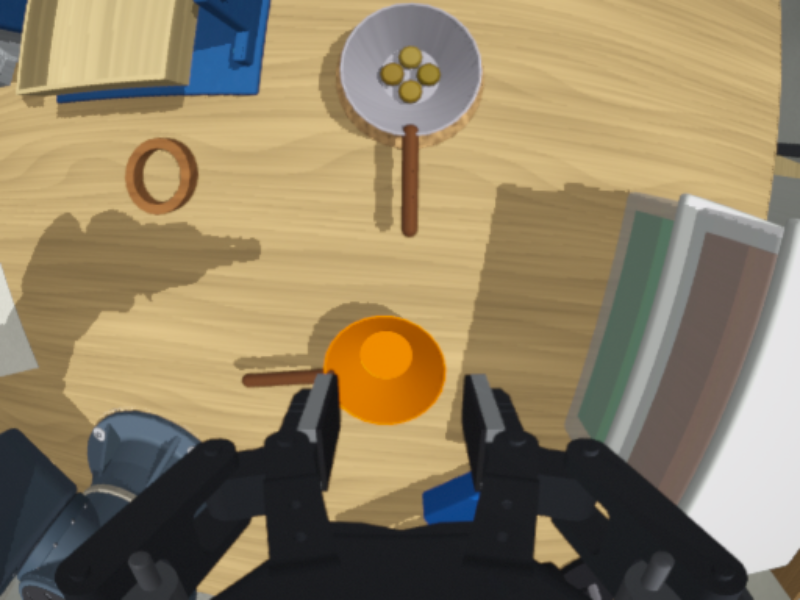

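Run:
```python
from h import *
k=1.5625
pts={'end':(409.5,236,48),'in':(411,128,48),'h1':(410.5,150,48),'h2':(409.5,220,48)}
W={n:atz('w18',u/k,v/k,z,True) for n,(u,v,z) in pts.items()}
for n in W: print(n,W[n].round(1))
rim=[atz('w18',u/k,v/k,54,True)[:2] for u,v in [(341,70),(481,72),(411,4),(370,128),(455,124),(360,25),(462,25)]]
r=np.array(rim);A=np.c_[2*r,np.ones(len(r))];s=np.linalg.lstsq(A,(r**2).sum(1),rcond=None)[0];print('rim c',s[:2].round(1),'R',np.sqrt(s[2]+s[0]**2+s[1]**2).round(1))
for h in('in','h2','end'):
    P,rr=tri([ray('w18',pts[h][0]/k,pts[h][1]/k,True),ray('t0',*{'in':(605.5/k,319/k),'h2':(609/k,358/k),'end':(610/k,370/k)}[h])]);print(h,P.round(1),np.round(rr,1))
d=W['h1']-W['end'];psi=np.arctan2(d[1],d[0]);print('psi',np.degrees(psi))
```

```text
end [ 385.5 -336.7   48. ]
in [ 486.  -329.5   48. ]
h1 [ 465.7 -330.7   48. ]
h2 [ 400.7 -335.4   48. ]
rim c [ 539.4 -324.9] R 63.7
in [ 484.9 -329.8   35.4] [1.9 1.9]
h2 [ 405.1 -332.8   58.3] [3.8 3.8]
end [ 385.6 -336.3   44.8] [0.7 0.7]
psi 4.23661555300279
```

Call:
step_arm:
  rows: "0 0 0 0.18 0 0;0 0 0 0.18 0 0;0 0 0 0.18 0 0;0 0 0 0.18 0 0;0 0 0 0.18 0 0;0 0 0 0.06 0 0;0 0 0 0 0 0;0 0 0 0 0 0"

```text
time_s: 28.65
eef_pos: [380.3, -328.5, 335.7]
orientation: [-125.1, -0.1, -85.4]
ft_force: [0.0, -0.4, -0.4]
gripper_width: 0.499
```

```bash
cat >> h.py <<'E'
def hor(psi,al):
    c,s=np.cos(np.radians(psi)),np.sin(np.radians(psi)); a=np.radians(al)
    z=np.array([np.cos(a)*c,np.cos(a)*s,-np.sin(a)]);x=np.array([s,-c,0]);return Rn.from_matrix(np.c_[x,np.cross(z,x),z])
def toR(p,R2):
    P,R=pose();print('shift',np.round(R.inv().apply(np.array(p)-P)/10,2),'rot',np.round((R.inv()*R2).as_rotvec(),3))
E
python3 - <<'E'
from h import *
o=arm.get_obs();print(o['time_s'],o['eef_pos'].round(1),o['joint_pos'].round(1),o['orientation'].round(1));print(pose()[1].as_matrix().round(2))
toR([451.6,-331.8,160],hor(4.4,35)); print(hor(4.4,35).inv().apply([0,0,-12.5]).round(2))
E
```

```text
28.65 [ 380.3 -328.5  335.7] [-69.5  -5.6 -27.4  46.9  51.9 116.3] [-1.251e+02 -1.000e-01 -8.540e+01]
[[ 0.08 -0.57  0.82]
 [-1.   -0.05  0.06]
 [ 0.   -0.82 -0.57]]
shift [ 0.88 10.31 15.88] rot [0.001 0.002 0.003]
[ 0.   10.24  7.17]
```

Call:
step_arm:
  rows: "0.18 2.06 3.18 0 0 0;0.18 2.06 3.18 0 0 0;0.18 2.06 3.18 0 0 0;0.18 2.06 3.18 0 0 0;0.16 2.06 3.18 0 0 0;0 0 0 0 0 0;0 0 0 0 0 0"

```text
time_s: 29.52
eef_pos: [452.4, -331.6, 160.7]
orientation: [-125.0, -0.1, -85.4]
ft_force: [0.6, -0.9, 1.0]
gripper_width: 0.496
```

Run:
```python
from h import *
o=arm.get_obs();print(o['time_s'],o['eef_pos'].round(1),o['joint_pos'].round(1))
toR([451.6,-331.8,35],hor(4.4,35))
```

```text
29.525 [ 452.4 -331.6  160.7] [-60.2   8.1 -46.    4.5  47.8 129.4]
shift [ 0.   10.34  7.14] rot [-0.     0.003  0.003]
```

Call:
step_arm:
  rows: "0 2.2 1.5 0 0 0;0 2.2 1.5 0 0 0;0 2.2 1.5 0 0 0;0 2 1.4 0 0 0;0 1.74 1.24 0 0 0;0 0 0 0 0 0;0 0 0 0 0 0"

```text
time_s: 30.4
eef_pos: [451.4, -332.4, 35.4]
orientation: [-124.9, -0.1, -85.4]
ft_force: [-0.0, -0.5, 0.2]
gripper_width: 0.499
```

Call:
step_arm:
  rows: "0 0 0 0 0 0;0 0 0 0 0 0;0 0 0 0 0 0;0 0 0 0 0 0;0 0 0 0 0 0;0 0 0 0 0 0"
  jaw: 0

```text
time_s: 31.15
eef_pos: [451.0, -331.6, 34.6]
orientation: [-124.9, -0.0, -85.4]
ft_force: [-6.2, -0.3, 6.1]
gripper_width: 0.172
```

Run:
```python
from h import *
o=arm.get_obs();print(o['time_s'],o['eef_pos'].round(1),o['joint_pos'].round(1),o['ft_force'].round(1),o['ft_torque'].round(2),o['gripper_width'])
print('up 15mm',hor(4.4,35).inv().apply([0,0,1]).round(3))
```

```text
31.15 [ 451.  -331.6   34.6] [-60.3  24.8 -55.4 -21.4  47.9 129.3] [-6.2 -0.3  6.1] [0.12 0.16 0.11] 0.17192043747689187
up 15mm [ 0.    -0.819 -0.574]
```

Call:
step_arm:
  rows: "0 -0.4 -0.3 0 0 0;0 -0.8 -0.6 0 0 0;0 -1.6 -1.15 0 0 0;0 -2 -1.4 0 0 0;0 -2 -1.4 0 0 0;0 -2 -1.4 0 0 0;0 -2 -1.4 0 0 0;0 -2 -1.4 0 0 0;0 0 0 0 0 0;0 0 0 0 0 0"

```text
time_s: 32.4
eef_pos: [449.8, -330.8, 189.5]
orientation: [-125.1, 0.1, -85.4]
ft_force: [-0.3, 0.7, -3.1]
gripper_width: 0.171
```

Run:
```python
from h import *
o=arm.get_obs();print(o['time_s'],o['eef_pos'].round(1),o['joint_pos'].round(1),o['ft_force'].round(1),o['ft_torque'].round(2),o['gripper_width'])
shot('wrist','w19.png');shot('scene','s19.png')
a=cv2.imread('pics/w19.png');b=cv2.imread('pics/s19.png')
cv2.imwrite('pics/c19.png',cv2.resize(np.hstack([a,b]),(800,300)))
R=hor(4.4,35);P=pose()[0]
# target TCP for tipped pose: grip point desired
print(P-R.apply([0,0,23]))
toR(np.array([497+25,-75,225])+R.apply([0,0,23]),R)
```

```text
32.4 [ 449.8 -330.8  189.5] [-60.4   5.1 -43.4  10.4  47.9 129.2] [-0.3  0.7 -3.1] [-0.13  1.52 -0.02] 0.17072212642048779
[ 431.02576865 -332.17522766  202.34957407]
shift [-24.92  -8.2    7.83] rot [ 0.001  0.004 -0.   ]
```

View pics/c19.png

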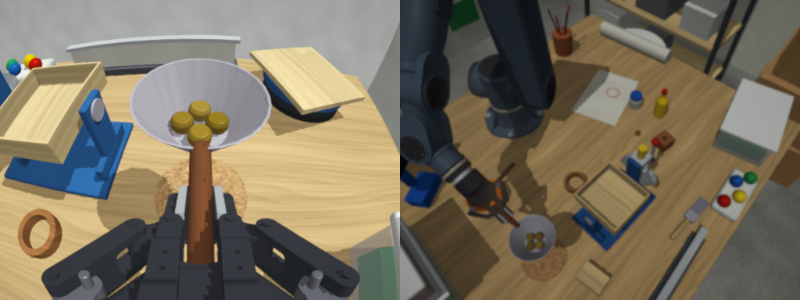

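```bash
cat > pan.py <<'E'
from h import *
R0=hor(4.4,35);d=np.array([np.cos(np.radians(4.4)),np.sin(np.radians(4.4)),0])
rim=[R0.inv().apply(108*d+[64*np.cos(t),64*np.sin(t),6]) for t in np.linspace(0,2*np.pi,73)]
bot=[R0.inv().apply(108*d+[30*np.cos(t),30*np.sin(t),-44]) for t in np.linspace(0,2*np.pi,37)]
mid=R0.inv().apply(108*d+[0,0,-19]);zax=R0.inv().apply([0,0,1]);off=np.array([0,0,23])
def st(Rt,grip=np.zeros(3)):
    rr=np.array([Rt.apply(p) for p in rim])+grip;b=np.array([Rt.apply(p) for p in bot])+grip;i=rr[:,2].argmin();z=Rt.apply(zax)
    return dict(tilt=np.degrees(np.arccos(z[2])).round(),zax=z.round(2),mid=(Rt.apply(mid)+grip).round(),low=rr[i].round(),botz=b[:,2].min().round(),tool=Rt.as_matrix()[:,2].round(2))
E
python3 - <<'E'
from pan import *
for s in(-1,):
  for al in(35,15):
   for ph in(60,90,110,130,150):
    Rt=hor(4.4,al)*Rn.from_rotvec([0,0,s*np.radians(ph)]);print(s,al,ph,st(Rt))
E
```

```text
-1 35 60 {'tilt': np.float64(48.0), 'zax': array([-0.29,  0.69,  0.66]), 'mid': array([ 91.,  47., -38.]), 'low': array([ 69., 104., -69.]), 'botz': np.float64(-77.0), 'tool': array([ 0.82,  0.06, -0.57])}
-1 35 90 {'tilt': np.float64(71.0), 'zax': array([-0.53,  0.78,  0.33]), 'mid': array([ 78.,  52., -57.]), 'low': array([  52.,   89., -109.]), 'botz': np.float64(-93.0), 'tool': array([ 0.82,  0.06, -0.57])}
-1 35 110 {'tilt': np.float64(84.0), 'zax': array([-0.69,  0.72,  0.1 ]), 'mid': array([ 69.,  49., -70.]), 'low': array([  47.,   72., -131.]), 'botz': np.float64(-102.0), 'tool': array([ 0.82,  0.06, -0.57])}
-1 35 130 {'tilt': np.float64(96.0), 'zax': array([-0.82,  0.57, -0.1 ]), 'mid': array([ 61.,  40., -81.]), 'low': array([  45.,   49., -148.]), 'botz': np.float64(-109.0), 'tool': array([ 0.82,  0.06, -0.57])}
-1 35 150 {'tilt': np.float64(105.0), 'zax': array([-0.91,  0.34, -0.25]), 'mid': array([ 56.,  28., -90.]), 'low': array([  49.,   30., -158.]), 'botz': np.float64(-113.0), 'tool': array([ 0.82,  0.06, -0.57])}
-1 15 60 {'tilt': np.float64(57.0), 'zax': array([-
[... 289 characters left out ...]
]), 'botz': np.float64(-59.0), 'tool': array([ 0.96,  0.07, -0.26])}
-1 15 110 {'tilt': np.float64(97.0), 'zax': array([-0.68,  0.72, -0.12]), 'mid': array([ 88.,  51., -41.]), 'low': array([  77.,   63., -108.]), 'botz': np.float64(-68.0), 'tool': array([ 0.96,  0.07, -0.26])}
-1 15 130 {'tilt': np.float64(111.0), 'zax': array([-0.74,  0.57, -0.36]), 'mid': array([ 85.,  42., -55.]), 'low': array([  86.,   44., -123.]), 'botz': np.float64(-73.0), 'tool': array([ 0.96,  0.07, -0.26])}
-1 15 150 {'tilt': np.float64(122.0), 'zax': array([-0.77,  0.35, -0.54]), 'mid': array([ 84.,  30., -65.]), 'low': array([  95.,   23., -132.]), 'botz': np.float64(-76.0), 'tool': array([ 0.96,  0.07, -0.26])}
```

Run:
```python
from pan import *
R=pose()[1]
print('axis',R0.inv().apply(d).round(3),'up',R.inv().apply([0,0,3.6]).round(2),'lat/row6',(R.inv().apply([66,211.3,0])/60).round(2))
for th in(70,100,115): 
    Rt=Rn.from_rotvec(-d*np.radians(th))*R0; print(th,st(Rt,np.array([497,-108,225.])))
```

```text
axis [-0.    -0.574  0.819] up [-0.01 -2.95 -2.07] lat/row6 [-3.42 -0.78  1.13]
70 {'tilt': np.float64(70.0), 'zax': array([-0.07,  0.94,  0.34]), 'mid': array([ 606., -118.,  219.]), 'low': array([602., -72., 167.]), 'botz': np.float64(182.0), 'tool': array([ 0.86, -0.47, -0.2 ])}
100 {'tilt': np.float64(100.0), 'zax': array([-0.08,  0.98, -0.17]), 'mid': array([ 606., -118.,  228.]), 'low': array([ 604., -105.,  161.]), 'botz': np.float64(203.0), 'tool': array([ 0.86, -0.5 ,  0.1 ])}
115 {'tilt': np.float64(115.0), 'zax': array([-0.07,  0.9 , -0.42]), 'mid': array([ 606., -117.,  233.]), 'low': array([ 606., -121.,  164.]), 'botz': np.float64(216.0), 'tool': array([ 0.86, -0.46,  0.24])}
```

Call:
step_arm:
  rows: "0 -1 -0.7 0 0 0;0 -1 -0.7 0 0 0;0 -1 -0.7 0 0 0;-2 -0.45 0.66 0 0 0;-3.6 -0.82 1.19 0 0 0;-3.6 -0.82 1.19 0 0 0;-3.6 -0.82 1.19 0 0 0;-3.6 -0.82 1.19 0 0 0;-2.5 -0.57 0.83 0 0 0;-2 -0.4 0.6 0 0 0"

```text
time_s: 33.75
eef_pos: [515.8, -114.7, 224.9]
orientation: [-125.1, 0.1, -85.4]
ft_force: [0.8, -0.3, -1.9]
gripper_width: 0.171
```

Call:
step_arm:
  rows: "0 0 0 0 0 0;0 0 0 0 0 0"

```text
time_s: 34.0
eef_pos: [516.1, -116.4, 225.7]
orientation: [-125.1, 0.0, -85.4]
ft_force: [-0.1, 0.0, -3.3]
gripper_width: 0.175
```

Run:
```python
from pan import *
o=arm.get_obs();print(o['time_s'],o['eef_pos'].round(1),o['joint_pos'].round(1),o['ft_torque'].round(2),o['gripper_width'])
toR([515.7,-114,226],R0)
```

```text
34.0 [ 516.1 -116.4  225.7] [-27.2 -10.2 -56.3  -6.5  25.6 160.4] [-0.17  1.48 -0.03] 0.17545201827457144
shift [-0.24 -0.01 -0.03] rot [0.001 0.003 0.001]
```

Call:
step_arm:
  rows: "0 0 0 0 0.103 -0.147;0 0 0 0 0.103 -0.147;0 0 0 0 0.103 -0.147;0 0 0 0 0.103 -0.147;0 0 0 0 0.069 -0.098;0 0 0 0 0.069 -0.098;0 0 0 0 0.069 -0.098;0 0 0 0 0.069 -0.098;0 0 0 0 0.069 -0.098;0 0 0 0 0.069 -0.098"

```text
time_s: 35.25
eef_pos: [577.9, -102.4, 312.8]
orientation: [-157.2, -77.6, -56.1]
ft_force: [0.7, 0.6, -2.8]
gripper_width: 0.169
```

Run:
```python
from pan import *
o=arm.get_obs();print(o['time_s'],o['eef_pos'].round(1),o['joint_pos'].round(1),o['ft_torque'].round(2),o['gripper_width'])
P,R=pose();print(st(R,P-R.apply(off)))
```

```text
35.25 [ 577.9 -102.4  312.8] [ 10.5   2.3 -65.3 -52.1 -42.3 105.4] [ 0.78  1.38 -0.01] 0.1690477301935783
{'tilt': np.float64(80.0), 'zax': array([-0.02,  0.98,  0.18]), 'mid': array([ 667., -105.,  302.]), 'low': array([663., -68., 243.]), 'botz': np.float64(268.0), 'tool': array([ 0.82, -0.53, -0.2 ])}
```

Run:
```python
from h import *
shot('wrist','w20.png');shot('scene','s20.png');shot('top','t20.png')
w=cv2.imread('pics/w20.png');s=cv2.imread('pics/s20.png')[120:340,170:400];t=cv2.imread('pics/t20.png')[90:250,190:430]
c=np.zeros((600,800,3),np.uint8);c[:300,:400]=cv2.resize(w,(400,300));c[:380,400:]=cv2.resize(s,(400,380),interpolation=cv2.INTER_CUBIC);c[330:597,:400]=cv2.resize(t,(400,267),interpolation=cv2.INTER_CUBIC)
cv2.imwrite('pics/c20.png',c)
```

```text
(no output)
```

View pics/c20.png

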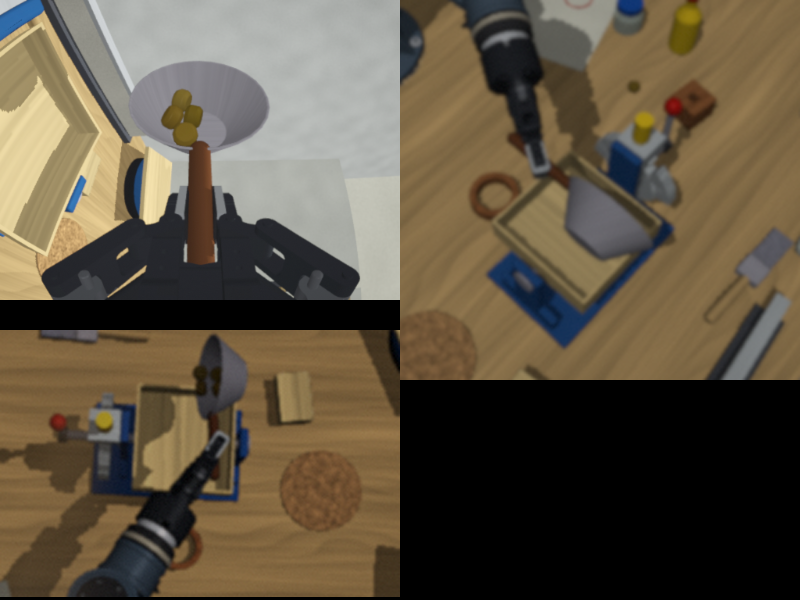

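```bash
cat > kin.py <<'E'
from pan import *
from scipy.optimize import least_squares
D=[((-64.23,13.67,-.80,75.59,0,90),(228.1,-472.5,230.8)),((-64.2,13,12.8,89.9,0,-64.1),(228.2,-472.7,331)),((6.9,20.4,23.7,93.4,0,7),(588.3,71.4,334)),((-40.9,10.7,10.3,89.7,0,134.5),(379.6,-328.3,334.9)),
((-69.5,-5.6,-27.4,46.9,51.9,116.3),(380.3,-328.5,335.7)),((-60.2,8.1,-46,4.5,47.8,129.4),(452.4,-331.6,160.7)),((-60.3,24.8,-55.4,-21.4,47.9,129.3),(451,-331.6,34.6)),((-60.4,5.1,-43.4,10.4,47.9,129.2),(449.8,-330.8,189.5)),((-27.2,-10.2,-56.3,-6.5,25.6,160.4),(516.1,-116.4,225.7)),((10.5,2.3,-65.3,-52.1,-42.3,105.4),(577.9,-102.4,312.8))]
def fk(q,p):
    q=np.radians(q);h,L1,c1,L2,c2,a4,L5,r0=p
    A=q[1]+c1;B=q[1]-q[2]+c2;Pp=q[1]-q[2]+q[3]
    r=r0+L1*np.sin(A)+L2*np.cos(B)+a4*np.cos(Pp);z=h+L1*np.cos(A)-L2*np.sin(B)-a4*np.sin(Pp)
    u=np.array([np.cos(Pp),0,-np.sin(Pp)]);s=np.array([0,1,0]);t=np.cos(q[4])*u+np.sin(q[4])*s
    x=s*np.cos(q[4])-np.sin(q[4])*u; Rz=Rn.from_euler('z',q[0])
    pos=Rz.apply(np.array([r,0,z])+L5*t); base=np.c_[np.cross(x,t)*0+x,np.cross(t,x),t]
    R=Rz*Rn.from_matrix(base)*Rn.from_rotvec([0,0,q[5]]);return pos,R
p=least_squares(lambda p:np.ravel([fk(q,p)[0]-x for q,x in D]),[200,300,0,300,0,80,200,0],loss='soft_l1').x
LO=np.array([-152,-59,-65,-104,-82,-178]);HI=np.array([152,108,83,129,76,178])
def ik(P,R,q0):
    f=lambda q:np.r_[(fk(q,p)[0]-P)/5,(fk(q,p)[1].inv()*R).as_rotvec()*30]
    s=least_squares(f,np.clip(q0,LO+.1,HI-.1),bounds=(LO,HI));return s.x.round(1),np.abs(s.fun).max().round(2)
E
python3 - <<'E'
from kin import *
print(p.round(2));print(np.abs([fk(q,p)[0]-x for q,x in D]).max(1).round(1))
o=arm.get_obs();P,R=pose();print((fk(o['joint_pos'],p)[1].inv()*R).as_rotvec().round(3))
q=o['joint_pos']
for yaw in(0,-15,-25):
  for th in(0,60,100,115):
    Rt=Rn.from_euler('z',yaw,degrees=True)*Rn.from_rotvec(-d*np.radians(th))*R0
    for h in(230,260):
      g=np.array([604.6,-105,h])-Rn.from_euler('z',yaw,degrees=True).apply(108*d); print(yaw,th,h,*ik(g+Rt.apply(off),Rt,q))
E
```

```text
[ 1.9571e+02  5.7221e+02 -0.0000e+00  3.9710e+02 -6.0000e-02  1.3917e+02
  3.0670e+02  4.6000e-01]
[0.3 0.6 0.4 0.5 0.5 0.8 0.7 0.7 0.3 0.4]
[ 0. -0. -0.]
0 0 230 [-26.3  -9.5 -57.8  -9.2  24.7 161.2] 0.0
0 0 260 [-26.3 -12.7 -54.1  -2.2  24.7 161.2] 0.0
0 60 230 [  4.1  -5.7 -65.  -28.3 -31.1 131. ] 3.93
0 60 260 [  3.3  -9.1 -65.  -28.3 -29.8 128.9] 2.79
0 100 230 [ 17.5   8.1 -65.  -42.7 -60.9 107.7] 11.62
0 100 260 [ 15.9   2.3 -65.  -41.  -56.7 103.3] 11.28
0 115 230 [ 19.8  12.8 -65.  -49.1 -67.3  96.6] 16.06
0 115 260 [ 18.1   6.1 -65.  -46.2 -62.5  91.9] 15.7
-15 0 230 [-10.7 -12.1 -61.  -13.9   1.3 178. ] 1.02
-15 0 260 [-10.7 -15.6 -57.1  -6.5   1.3 178. ] 1.02
-15 60 230 [ 18.4   4.8 -65.  -34.3 -56.8 145.6] 1.18
-15 60 260 [ 18.1   1.  -65.  -34.5 -56.  142.2] 0.18
-15 100 230 [ 24.5  21.5 -65.  -56.7 -78.7 111. ] 6.62
-15 100 260 [ 24.2  16.7 -65.  -56.3 -77.1 106.7] 6.47
-15 115 230 [ 25.3  24.7 -65.  -63.6 -81.9  96.3] 11.2
-15 115 260 [ 24.9  19.8 -65.  -63.  -80.1  91.8] 10.99
-25 0 230 [ -5.6 -11.4 -61.8 -16.2  -5.8 178. ] 5.48
-25 0 260 [ -5.6 -15.1 -57.9  -8.6  -5.8 178. ] 5.48
-25 60 230 [ 23.6   8.  -55.8 -13.8 -68.  163.2] 0.0
-25 60 260 [ 23.6   4.  -53.   -7.  -68.  163.2] 0.0
-25 100 230 [ 25.9  25.5 -65.  -63.7 -82.  108.4] 4.96
-25 100 260 [ 25.9  22.4 -65.  -65.9 -82.  103.1] 4.58
-25 115 230 [ 26.   25.9 -65.  -66.2 -82.   93.9] 9.19
-25 115 260 [ 25.9  22.9 -65.  -68.8 -82.   88.3] 8.79
```

Run:
```python
from kin import *
q=arm.get_obs()['joint_pos'];LO[2]=-63;LO[4]=-79;HI[4]=74
out=[]
for psi in range(-60,76,15):
  for e in(-40,-20,0,20,40):
    for th in(-110,-90,90,110):
      Rh=Rn.from_euler('zy',[psi-4.4,0],degrees=True); dd=Rh.apply(d); 
      side=np.cross([0,0,1],dd); Re=Rn.from_rotvec(-side*np.radians(e))   # e>0 pan end up
      Rt=Re*Rn.from_rotvec(dd*np.radians(th))*Rh*R0
      s=st(Rt); 
      if s['tilt']<95: continue
      g=np.array([604,-70,163.])-s['low']; s=st(Rt,g)
      best=min((ik(g+Rt.apply(off),Rt,q0) for q0 in(q,[-27,-10,-56,-6,25,160],[-27,0,-40,-20,25,20])),key=lambda a:a[1])
      if best[1]<.3: out.append((s['tilt'],psi,e,th,best[0],s['mid'],s['zax'],s['tool'],g.round()))
out.sort(key=lambda a:-a[0])
for a in out[:30]: print(*[x.tolist() if hasattr(x,'tolist') else x for x in a])
```

```text
109.0 30 -20 110 [-44.4, 43.9, -3.7, 114.3, 72.0, 134.7] [603.0, -67.0, 231.0] [0.37, -0.87, -0.32] [0.46, 0.89, -0.1] [522.0, -134.0, 262.0]
105.0 -60 -40 110 [18.6, -5.7, -57.2, -22.5, -39.2, -31.6] [612.0, -69.0, 232.0] [-0.92, -0.28, -0.26] [0.84, -0.38, -0.38] [553.0, -3.0, 296.0]
105.0 -45 -40 110 [5.2, -11.4, -63.0, -28.2, -13.6, -45.2] [611.0, -67.0, 232.0] [-0.82, -0.51, -0.26] [0.91, -0.15, -0.38] [537.0, -18.0, 296.0]
105.0 -30 -40 -110 [27.2, 16.1, -18.6, 62.1, -67.7, 148.2] [604.0, -78.0, 232.0] [0.28, 0.92, -0.26] [0.38, -0.84, -0.38] [538.0, -19.0, 296.0]
105.0 -15 -40 -110 [24.6, 1.1, -41.0, 15.7, -63.6, 105.9] [606.0, -78.0, 232.0] [0.03, 0.96, -0.26] [0.59, -0.72, -0.38] [527.0, -38.0, 296.0]
105.0 -15 -40 110 [-28.9, -8.1, -57.7, -17.6, 44.8, -74.8] [609.0, -64.0, 232.0] [-0.46, -0.85, -0.26] [0.87, 0.33, -0.38] [520.0, -59.0, 296.0]
105.0 0 -40 -110 [17.0, -7.3, -56.4, -15.3, -47.4, 77.2] [608.0, -77.0, 232.0] [-0.22, 0.94, -0.26] [0.75, -0.54, -0.38] [521.0, -59.0, 296.0]
105.0 0 -40 110 [-37.4, -0.3, -43.3, 11.1, 62.3, -101.8] [607.0, -63.0, 232.0] [-0.22, -0.94
[... 354 characters left out ...]
0 [-40.1, 29.4, -0.5, 93.7, 63.1, -177.6] [603.0, -62.0, 232.0] [0.28, -0.92, -0.26] [0.38, 0.84, -0.38] [537.0, -121.0, 296.0]
105.0 45 -40 -110 [-30.3, -6.5, -58.4, -24.1, 36.3, 33.6] [612.0, -71.0, 232.0] [-0.82, 0.51, -0.26] [0.91, 0.15, -0.38] [538.0, -120.0, 296.0]
105.0 45 -40 110 [-37.9, 41.2, 17.9, 116.3, 54.5, 163.8] [601.0, -63.0, 232.0] [0.51, -0.82, -0.26] [0.15, 0.91, -0.38] [552.0, -137.0, 296.0]
105.0 60 -40 -110 [-38.0, 0.5, -46.6, -5.9, 55.2, 15.3] [612.0, -70.0, 232.0] [-0.92, 0.28, -0.26] [0.84, 0.38, -0.38] [553.0, -136.0, 296.0]
105.0 75 -40 -110 [-40.4, 10.5, -28.2, 27.8, 65.8, -13.5] [612.0, -68.0, 232.0] [-0.96, 0.03, -0.26] [0.72, 0.59, -0.38] [572.0, -147.0, 296.0]
```

```bash
cat >> kin.py <<'E'
def panR(psi,e,th):
    Rh=Rn.from_euler('z',psi-4.4,degrees=True);dd=Rh.apply(d);sd=np.cross([0,0,1],dd)
    return Rn.from_rotvec(-sd*np.radians(e))*Rn.from_rotvec(dd*np.radians(th))*Rh*R0
def rows(poses):
    P,R=pose();q=arm.get_obs()['joint_pos'];o=[]
    for P2,R2 in poses:
        P2=np.array(P2);s=R.inv().apply(P2-P)/10;v=(R.inv()*R2).as_rotvec();o.append(' '.join('%g'%round(a,2) for a in s)+' '+' '.join('%g'%round(a,3) for a in v))
        q,e=ik(P2,R2,q);S=st(R2,P2-R2.apply(off));print(P2.round(),q,'err',e,S['tilt'],'low',S['low'],'mid',S['mid']);P,R=P2,R2
    print(';'.join(o))
def interp(P1,R1,n):
    from scipy.spatial.transform import Slerp
    P,R=pose();f=Slerp([0,1],Rn.concatenate([R,R1]))
    return [(P+(np.array(P1)-P)*(i+1)/n,f((i+1)/n)) for i in range(n)]
E
python3 - <<'E'
from kin import *
R=panR(-10,-40,-75);g=np.array([604,-78,168.])-st(R)['low'];rows(interp(g+R.apply(off),R,6))
R=panR(-10,-40,-130);g=np.array([604,-85,165.])-st(R)['low'];print(ik(g+R.apply(off),R,[20,-3,-50,0,-55,95]),st(R,g))
E
```

```text
[ 569. -101.  307.] [ 11.9  -3.1 -59.3 -32.2 -44.9 110.2] err 0.0 78.0 low [660. -69. 229.] mid [ 656. -106.  287.]
[ 561. -100.  302.] [ 13.   -5.7 -52.9 -14.4 -46.8 115.2] err 0.0 78.0 low [651. -71. 217.] mid [ 646. -108.  274.]
[553. -99. 298.] [ 13.7  -6.3 -46.4   1.7 -47.8 120.6] err 0.0 77.0 low [641. -73. 204.] mid [ 634. -110.  261.]
[544. -98. 293.] [ 14.1  -5.3 -40.   16.2 -48.  125.8] err 0.0 77.0 low [629. -74. 192.] mid [ 621. -112.  249.]
[536. -98. 289.] [ 14.2  -3.4 -33.8  29.2 -47.4 130.7] err 0.0 78.0 low [617. -76. 180.] mid [ 607. -113.  237.]
[528. -97. 284.] [ 14.   -0.8 -27.9  40.8 -46.3 135. ] err 0.0 79.0 low [604. -78. 168.] mid [ 593. -114.  226.]
-0.56 0.43 -0.64 -0.054 -0.086 -0.028;-0.62 0.44 -0.57 -0.054 -0.086 -0.028;-0.68 0.45 -0.49 -0.054 -0.086 -0.028;-0.73 0.46 -0.4 -0.054 -0.086 -0.028;-0.78 0.46 -0.31 -0.054 -0.086 -0.028;-0.81 0.45 -0.22 -0.054 -0.086 -0.028
(array([ 22.2,  -0.7, -64.4, -37.6, -56.4,  59.5]), np.float64(0.0)) {'tilt': np.float64(119.0), 'zax': array([-0.27,  0.83, -0.49]), 'mid': array([599., -76., 233.]), 'low': array([604., -85., 165.]), 'botz': np.float64(219.0), 'tool': array([ 0.78, -0.58, -0.24])}
```

Call:
step_arm:
  rows: "-0.42 0.32 -0.49 -0.04 -0.064 -0.021;-0.44 0.33 -0.46 -0.04 -0.064 -0.021;-0.48 0.33 -0.42 -0.04 -0.064 -0.021;-0.51 0.34 -0.37 -0.04 -0.064 -0.021;-0.54 0.34 -0.32 -0.04 -0.064 -0.021;-0.56 0.34 -0.28 -0.04 -0.064 -0.021;-0.59 0.34 -0.23 -0.04 -0.064 -0.021;-0.61 0.34 -0.17 -0.04 -0.064 -0.021;0 0 0 0 0 0;0 0 0 0 0 0"

```text
time_s: 36.65
eef_pos: [526.2, -96.2, 286.4]
orientation: [162.6, -48.2, -32.7]
ft_force: [-1.3, -0.7, -2.2]
gripper_width: 0.173
```

Run:
```python
from kin import *
o=arm.get_obs();P,R=pose();print(o['time_s'],P.round(1),o['joint_pos'].round(1),st(R,P-R.apply(off)))
for th in (-130,):
    R=panR(-10,-40,th);g=np.array([604,-85,168.])-st(R)['low'];rows(interp(g+R.apply(off),R,8))
```

```text
36.65 [526.2 -96.2 286.4] [ 14.2  -1.4 -28.5  40.  -46.4 134.8] {'tilt': np.float64(78.0), 'zax': array([0.33, 0.92, 0.2 ]), 'mid': array([ 592., -113.,  229.]), 'low': array([604., -78., 171.]), 'botz': np.float64(194.0), 'tool': array([ 0.44, -0.64, -0.64])}
[527. -92. 287.] [ 16.1  -1.9 -31.8  34.9 -49.8 128.6] err 0.0 84.0 low [601. -78. 169.] mid [ 593. -109.  230.]
[527. -87. 287.] [ 17.8  -2.6 -35.4  28.8 -52.8 121.4] err 0.0 89.0 low [598. -78. 167.] mid [ 594. -104.  231.]
[528. -82. 288.] [ 19.3  -3.2 -39.5  21.3 -55.3 113.2] err 0.0 94.0 low [596. -80. 166.] mid [ 595. -100.  231.]
[528. -78. 288.] [ 20.5  -3.8 -43.9  12.3 -57.2 103.8] err 0.0 99.0 low [595. -81. 165.] mid [595. -95. 232.]
[528. -73. 289.] [ 21.4  -4.1 -48.7   1.8 -58.4  93.4] err 0.0 105.0 low [594. -83. 165.] mid [596. -90. 233.]
[529. -69. 289.] [ 22.1  -4.  -53.8 -10.2 -58.8  82.2] err 0.0 110.0 low [598. -84. 166.] mid [597. -86. 234.]
[529. -64. 290.] [ 22.3  -3.1 -59.  -23.2 -58.1  70.7] err 0.0 115.0 low [598. -85. 166.] mid [598. -81. 235.]
[530. -59. 290.] [ 22.2  -1.3 -64.1 -36.7 -56.4  59.5] err 0.0 119.0 low [604. -85. 168.] mid [599. -76. 236.]
-0.1 -0.34 -0.3 -0 0.068 -0.099;-0.05 -0.34 -0.31 -0 0.068 -0.099;0.01 -0.35 -0.31 -0 0.068 -0.099;0.06 -0.34 -0.31 -0 0.068 -0.099;0.12 -0.33 -0.3 -0 0.068 -0.099;0.17 -0.32 -0.29 -0 0.068 -0.099;0.22 -0.3 -0.28 -0 0.068 -0.099;0.27 -0.28 -0.26 -0 0.068 -0.099
```

Call:
step_arm:
  rows: "-0.1 -0.34 -0.3 0 0.068 -0.099;-0.05 -0.34 -0.31 0 0.068 -0.099;0 -0.35 -0.31 0 0.068 -0.099;0.06 -0.34 -0.31 0 0.068 -0.099;0.12 -0.33 -0.3 0 0.068 -0.099;0.17 -0.32 -0.29 0 0.068 -0.099;0.22 -0.3 -0.28 0 0.068 -0.099;0.27 -0.28 -0.26 0 0.068 -0.099;0 0 0 0 0 0;0 0 0 0 0 0"

```text
time_s: 37.9
eef_pos: [530.1, -59.2, 290.4]
orientation: [107.5, -36.0, 42.7]
ft_force: [0.5, 0.7, -1.8]
gripper_width: 0.171
```

Run:
```python
from kin import *
o=arm.get_obs();P,R=pose();print(o['time_s'],P.round(1),o['joint_pos'].round(1),o['ft_force'].round(2),o['ft_torque'].round(2),st(R,P-R.apply(off)))
shot('wrist','w21.png');shot('scene','s21.png');shot('top','t21.png')
N=((18,150,60),(28,255,160))
im=cv2.cvtColor(cv2.imread('pics/w21.png'),cv2.COLOR_BGR2HSV);w=cv2.cvtColor(cv2.imread('pics/w20.png'),cv2.COLOR_BGR2HSV)
for u,v in[(232,127),(247,147),(237,170),(220,149)]: print('w20',w[v,u])
for n in('w20','w21'): print(n,[b for b in blobs(n,(20,215,40),(30,255,200),25)])
for n in('s0','s21'): print(n,[b for b in blobs(n,(16,170,40),(30,255,140),10) if 250>b[1][0]>150][:8])
```

```text
37.9 [530.1 -59.2 290.4] [ 22.2  -1.2 -64.2 -37.  -56.2  59.3] [ 0.46  0.7  -1.85] [0.84 1.21 0.05] {'tilt': np.float64(119.0), 'zax': array([-0.28,  0.83, -0.49]), 'mid': array([599., -76., 236.]), 'low': array([604., -84., 168.]), 'botz': np.float64(222.0), 'tool': array([ 0.78, -0.58, -0.24])}
w20 [ 23 157 120]
w20 [ 23 190 102]
w20 [ 23 185 116]
w20 [ 22 177 108]
w20 []
w21 [(np.int32(3255), [439.2, 30.0], [395, 0, 86, 72])]
s0 [(np.int32(30), [187.9, 321.5], [185, 319, 6, 7]), (np.int32(30), [178.3, 322.5], [176, 320, 6, 6]), (np.int32(32), [178.4, 332.2], [176, 329, 6, 7])]
s21 [(np.int32(15), [240.5, 257.6], [238, 256, 5, 5])]
```

Run:
```python
from h import *
for n in('w19','w20','w21'):
    h=cv2.cvtColor(cv2.imread(f'pics/{n}.png'),cv2.COLOR_BGR2HSV)[85:185,175:340];m=cv2.inRange(h,np.array((18,130,40)),np.array((30,255,190)));print(n,(m>0).sum())
b=cv2.imread('pics/t21.png')[130:190,255:345];h=cv2.cvtColor(b,cv2.COLOR_BGR2HSV);print(h[::6,::6,2]);print(h[::6,::6,1])
```

```text
w19 2424
w20 2300
w21 0
[[ 91 126 124 157 164 162 150 116 140 107 112  88  73 123 120]
 [ 79  63  61 162 162 161 106  98  91  85 115 106  78 129 129]
 [164 128  73 111 111 161 112 109 108 106  86  84  75  89 118]
 [ 94 124  64  93  95  88 105 117 119 128 100  84  74  80 124]
 [134 108  65  92  95  88  94 131 127 116 104  84  68  36  96]
 [ 60  38  42  68  46  89  84 112 106  98  90  64  64  41  95]
 [ 77  45  43  89  89  88  92  81  58  83  65  86  61  26 123]
 [ 57  43  46  92  91  88  90  15  86  70 138  69  62  68 132]
 [ 45  42  49  91  54  43  19  60  15 142 152  76  73  79 136]
 [ 47  45  26  18  19  15  17  39  68 155 152  85  77  90 128]]
[[  6 132 130 114 114 113 114  99 117 119 116 119 112 131 132]
 [  6 134 167 112 112 109  19  18  14  21  80 115 121 128 130]
 [199   8 182 117 115 112  11  16  19  14  18  67 119 195 132]
 [195  10 179 115 115 116  17  15  15  18  13  15 117 194 121]
 [  4  21  86 119 121 116  90  18  18  18  17  18 120 184  21]
 [  9 107 170 128 183 117 121  16  12  16  17  28 116 149  19]
 [  3 153 178 120 120 119 114  47  66  18  20 116 121 226 126]
 [ 27 178 211 122 112 122 116  34  12  11 113 181 123  23 133]
 [ 68 164 182 112 104 101  67  21 119 102 116 117 122  26 133]
 [146 204  20  14  40 102  45 157  19 115 117 120 126  57 131]]
```

Run:
```python
from kin import *
R=panR(-10,-40,-60);rows(interp([522,-100,320],R,9))
```

```text
[530. -63. 294.] [ 22.5  -3.8 -57.8 -20.5 -58.3  72.2] err 0.0 114.0 low [599. -84. 171.] mid [598. -80. 240.]
[529. -68. 298.] [ 22.2  -4.9 -51.4  -4.7 -59.   85.5] err 0.0 109.0 low [599. -82. 174.] mid [597. -85. 242.]
[528. -73. 301.] [ 21.5  -4.9 -45.1   9.4 -58.4  98.3] err 0.0 103.0 low [593. -80. 177.] mid [595. -90. 245.]
[527. -77. 304.] [ 20.4  -4.4 -39.2  21.4 -56.6 109.9] err 0.0 97.0 low [594. -77. 181.] mid [594. -95. 248.]
[526. -82. 307.] [ 19.   -3.6 -33.9  31.3 -54.  119.9] err 0.0 91.0 low [596. -75. 186.] mid [592. -99. 250.]
[525. -86. 310.] [ 17.2  -2.8 -29.1  39.3 -50.7 128.5] err 0.0 85.0 low [598. -74. 191.] mid [ 591. -104.  253.]
[524. -91. 314.] [ 15.1  -2.1 -24.7  45.9 -46.9 135.7] err 0.0 79.0 low [600. -73. 197.] mid [ 589. -108.  255.]
[523. -95. 317.] [ 12.7  -1.5 -20.8  51.2 -42.7 141.9] err 0.0 73.0 low [608. -75. 204.] mid [ 588. -112.  258.]
[ 522. -100.  320.] [ 10.1  -1.  -17.2  55.5 -38.2 147.2] err 0.0 67.0 low [611. -76. 211.] mid [ 587. -116.  260.]
-0.12 0.54 0.11 -0 -0.078 0.111;-0.05 0.55 0.12 -0 -0.078 0.111;0.02 0.55 0.12 -0 -0.078 0.111;0.09 0.55 0.12 -0 -0.078 0.111;0.16 0.53 0.11 -0 -0.078 0.111;0.22 0.51 0.09 -0 -0.078 0.111;0.29 0.48 0.07 -0 -0.078 0.111;0.34 0.45 0.05 -0 -0.078 0.111;0.39 0.41 0.02 -0 -0.078 0.111
```

Call:
step_arm:
  rows: "-0.12 0.54 0.11 0 -0.078 0.111;-0.05 0.55 0.12 0 -0.078 0.111;0.02 0.55 0.12 0 -0.078 0.111;0.09 0.55 0.12 0 -0.078 0.111;0.16 0.53 0.11 0 -0.078 0.111;0.22 0.51 0.09 0 -0.078 0.111;0.29 0.48 0.07 0 -0.078 0.111;0.34 0.45 0.05 0 -0.078 0.111;0.39 0.41 0.02 0 -0.078 0.111;0 0 0 0 0 0"

```text
time_s: 39.3
eef_pos: [523.0, -100.2, 320.8]
orientation: [175.5, -41.9, -51.3]
ft_force: [0.5, -0.0, -2.3]
gripper_width: 0.171
```

Run:
```python
from kin import *
o=arm.get_obs();P,R=pose();print(o['time_s'],P.round(1),o['joint_pos'].round(1))
rows(interp([470,-250,300],hor(4.4,35),9))
```

```text
39.3 [ 523.  -100.2  320.8] [ 10.2  -1.1 -17.4  55.1 -38.5 146.6]
[ 517. -117.  318.] [  5.   -5.2 -21.1  49.2 -31.7 144.4] err 0.0 60.0 low [614. -83. 219.] mid [ 586. -128.  263.]
[ 511. -133.  316.] [ -0.9  -8.7 -24.4  44.  -24.1 142.6] err 0.0 53.0 low [616. -91. 229.] mid [ 584. -140.  265.]
[ 505. -150.  314.] [ -7.6 -11.5 -27.4  39.5 -15.5 141.2] err 0.0 45.0 low [ 617. -101.  240.] mid [ 582. -153.  267.]
[ 499. -167.  312.] [-14.9 -13.5 -30.1  35.6  -6.2 140.1] err 0.0 38.0 low [ 612. -109.  252.] mid [ 579. -166.  271.]
[ 494. -183.  309.] [-22.5 -14.6 -32.6  32.1   3.7 139.5] err 0.0 30.0 low [ 611. -122.  264.] mid [ 576. -180.  275.]
[ 488. -200.  307.] [-30.3 -14.7 -34.7  29.1  13.7 139.1] err 0.0 23.0 low [ 609. -136.  278.] mid [ 572. -194.  279.]
[ 482. -217.  305.] [-37.7 -13.9 -36.5  26.3  23.7 139.2] err 0.0 15.0 low [ 606. -153.  292.] mid [ 568. -210.  284.]
[ 476. -233.  302.] [-44.6 -12.2 -38.2  23.7  33.3 139.6] err 0.0 8.0 low [ 601. -171.  305.] mid [ 564. -226.  289.]
[ 470. -250.  300.] [-50.8  -9.7 -39.6  20.9  42.3 140.5] err 0.0 nan low [ 623. -243.  319.] mid [ 559. -243.  294.]
0.54 1.43 0.91 0.083 -0.045 0.093;0.71 1.44 0.76 0.083 -0.045 0.093;0.87 1.43 0.61 0.083 -0.045 0.093;1.03 1.38 0.45 0.083 -0.045 0.093;1.17 1.31 0.28 0.083 -0.045 0.093;1.3 1.21 0.12 0.083 -0.045 0.093;1.41 1.09 -0.03 0.083 -0.045 0.093;1.5 0.94 -0.18 0.083 -0.045 0.093;1.57 0.78 -0.32 0.083 -0.045 0.093pan.py:8: RuntimeWarning: invalid value encountered in arccos
  return dict(tilt=np.degrees(np.arccos(z[2])).round(),zax=z.round(2),mid=(Rt.apply(mid)+grip).round(),low=rr[i].round(),botz=b[:,2].min().round(),tool=Rt.as_matrix()[:,2].round(2))
```

Call:
step_arm:
  rows: "0.54 1.43 0.91 0.083 -0.045 0.093;0.71 1.44 0.76 0.083 -0.045 0.093;0.87 1.43 0.61 0.083 -0.045 0.093;1.03 1.38 0.45 0.083 -0.045 0.093;1.17 1.31 0.28 0.083 -0.045 0.093;1.3 1.21 0.12 0.083 -0.045 0.093;1.41 1.09 -0.03 0.083 -0.045 0.093;1.5 0.94 -0.18 0.083 -0.045 0.093;1.57 0.78 -0.32 0.083 -0.045 0.093;0 0 0 0 0 0"

```text
time_s: 40.55
eef_pos: [468.1, -250.8, 295.8]
orientation: [-125.3, -0.1, -85.7]
ft_force: [0.2, -0.1, -2.9]
gripper_width: 0.174
```

Run:
```python
from kin import *
o=arm.get_obs();P,R=pose();print(o['time_s'],P.round(1),o['joint_pos'].round(1),o['orientation'].round(1))
shot('wrist','w22.png');shot('scene','s22.png');shot('top','t22.png')
# check handle slip: pan in wrist frame same place as w19? rim mask centroid (low-sat grey)
for n in('w19','w22'):
    h=cv2.cvtColor(cv2.imread(f'pics/{n}.png'),cv2.COLOR_BGR2HSV);m=cv2.inRange(h[60:200,150:370],np.array((110,15,60)),np.array((150,60,230)));ys,xs=np.nonzero(m);print(n,len(xs),xs.mean()+150,ys.mean()+60,np.percentile(xs,[1,99])+150,np.percentile(ys,[1,99])+60)
    m=cv2.inRange(h[180:340,200:310],np.array((5,120,30)),np.array((15,255,140)));ys,xs=np.nonzero(m);print('handle',len(xs),xs.mean()+200,ys.min()+180)
toR([451.0,-331.6,90],R0)
```

```text
40.55 [ 468.1 -250.8  295.8] [-51.   -9.5 -39.9  20.9  42.1 140.1] [-1.253e+02 -1.000e-01 -8.570e+01]
w19 262 199.43129770992365 96.25954198473283 [150.   347.39] [ 77.   191.39]
handle 4690 256.263539445629 180
w22 250 274.712 143.488 [150.49 339.  ] [101.47 194.51]
handle 4606 256.2663916630482 182
shift [ 7.99 18.49  9.96] rot [0.004 0.    0.006]
```

Call:
step_arm:
  rows: "1.33 2.5 1.3 0.004 0 0.006;1.33 3.1 1.7 0 0 0;1.33 3.1 1.7 0 0 0;1.33 3.1 1.7 0 0 0;1.33 3.1 1.7 0 0 0;1.34 3.1 1.7 0 0 0;0 0.4 0.2 0 0 0;0 0 0 0 0 0;0 0 0 0 0 0"

```text
time_s: 41.82
eef_pos: [453.4, -330.4, 91.9]
orientation: [-124.8, -0.0, -85.6]
ft_force: [0.7, -0.5, -0.7]
gripper_width: 0.174
```

Run:
```python
from kin import *
o=arm.get_obs();P,R=pose();print(o['time_s'],P.round(1),o['ft_force'].round(1))
toR([451.0,-331.6,36],R0)
```

```text
41.825 [ 453.4 -330.4   91.9] [ 0.7 -0.5 -0.7]
shift [0.1  4.73 2.99] rot [-0.003  0.001  0.   ]
```

Call:
step_arm:
  rows: "0.1 1.2 0.75 -0.003 0 0;0 1.2 0.75 0 0 0;0 1 0.65 0 0 0;0 0.8 0.5 0 0 0;0 0.3 0.2 0 0 0;0 0.2 0.14 0 0 0;0 0 0 0 0 0;0 0 0 0 0 0"

```text
time_s: 42.82
eef_pos: [451.0, -331.7, 36.3]
orientation: [-124.9, 0.0, -85.5]
ft_force: [-4.2, 1.5, 5.4]
gripper_width: 0.171
```

Call:
step_arm:
  rows: "0 0 0 0 0 0;0 0 0 0 0 0;0 0 0 0 0 0;0 0 0 0 0 0;0 -0.8 -0.6 0 0 0;0 -1.6 -1.15 0 0 0;0 -3 -2.1 0 0 0;0 -3 -2.1 0 0 0;0 -3 -2.1 0 0 0;0 0 0 0 0 0"
  jaw: 0.5

```text
time_s: 44.08
eef_pos: [450.6, -333.2, 177.4]
orientation: [-124.9, -0.2, -85.6]
ft_force: [-0.3, -0.4, -0.9]
gripper_width: 0.501
```

Run:
```python
from kin import *
o=arm.get_obs();P,R=pose();print(o['time_s'],P.round(1),o['joint_pos'].round(1))
shot('wrist','w23.png');shot('scene','s23.png');shot('top','t23.png')
# candidate views: hover over tray tool-down
a=cv2.imread('pics/w23.png');s=cv2.imread('pics/s23.png')[130:384,120:440]
# bench nugget check in top
for n in('t0','t23'):
    im=cv2.imread(f'pics/{n}.png');h=cv2.cvtColor(im,cv2.COLOR_BGR2HSV)[195:220,170:200];i=np.unravel_index(h[:,:,2].argmin(),h.shape[:2]);m=h[:,:,2]<75;ys,xs=np.nonzero(m);print(n,m.sum(),xs.mean()+170,ys.mean()+195)
R1=Rn.from_euler('xyz',[180,0,-85.5],degrees=True);print((R.inv()*R1).as_rotvec())
toR([500,-250,300],R1)
```

```text
44.075 [ 450.6 -333.2  177.4] [-60.4   6.4 -44.7   7.4  47.9 129.4]
t0 44 183.4090909090909 206.6818181818182
t23 41 183.390243902439 206.5609756097561
[-9.61783052e-01 -3.48032040e-03 -6.87546744e-04]
shift [ -7.79 -13.6   -2.64] rot [-0.958  0.002 -0.004]
```

Call:
step_arm:
  rows: "0 0 0 -0.18 0 0;0 0 0 -0.18 0 0;0 0 0 -0.18 0 0;0 0 0 -0.18 0 0;0 0 0 -0.18 0 0;0 0 0 -0.06 0 0;0 0 -4 0 0 -0.185;0 0 -4 0 0 -0.185;0 0 -4 0 0 -0.185;0 0 -4 0 0 -0.185"

```text
time_s: 45.48
eef_pos: [450.1, -332.3, 333.2]
orientation: [-180.0, 0.3, -42.9]
ft_force: [0.7, -0.6, 0.1]
gripper_width: 0.494
```

Call:
step_arm:
  rows: "0 0 0 0 0 -0.185;0 0 0 0 0 -0.185;0 0 0 0 0 -0.185;0 0 0 0 0 -0.185;0 0 0 0 0 -0.185;0 0 0 0 0 -0.185;0 0 0 0 0 -0.185;0 0 0 0 0 -0.185;0 0 0 0 0 -0.185;0 0 0 0 0 -0.185"

```text
time_s: 46.72
eef_pos: [450.1, -332.4, 331.8]
orientation: [-179.7, -0.1, 63.1]
ft_force: [-1.2, -0.6, -0.4]
gripper_width: 0.5
```

Call:
step_arm:
  rows: "0 0 0 0 0 -0.185;0 0 0 0 0 -0.185;0 0 0 0 0 -0.1;0 0 0 0 0 0;0 0 0 0 0 0"

```text
time_s: 47.35
eef_pos: [450.0, -332.4, 333.0]
orientation: [-179.9, -0.2, 89.6]
ft_force: [-0.4, 0.6, 0.2]
gripper_width: 0.498
```

Run:
```python
from kin import *
o=arm.get_obs();P,R=pose();print(o['time_s'],P.round(1),o['joint_pos'].round(1),o['orientation'].round(1))
toR([530,-80,340],Rn.from_euler('xyz',[180,0,90],degrees=True))
```

```text
47.35 [ 450.  -332.4  333. ] [-36.5  16.9  18.4  91.8   0.1 -36.1] [-179.9   -0.2   89.6]
shift [25.3   7.8  -0.63] rot [-0.003 -0.004 -0.008]
```

Call:
step_arm:
  rows: "3.9 2.4 0 0 0 0;3.9 2.4 0 0 0 0;3.9 2.4 0 0 0 0;3.9 2.4 0 0 0 0;3.9 2.4 0 0 0 0;3.9 2.4 0 0 0 0;3.9 2.4 0 0 0 0;0 0 0 0 0 0;0 0 0 0 0 0"

```text
time_s: 48.48
eef_pos: [619.4, -60.2, 334.2]
orientation: [-179.9, -0.1, 89.7]
ft_force: [-0.1, 0.5, -0.5]
gripper_width: 0.501
```

```bash
cat >> h.py <<'E'
def nugs(n,roi=None,mn=40):
    im=cv2.imread(f'pics/{n}.png');h=cv2.cvtColor(im,cv2.COLOR_BGR2HSV)
    m=cv2.inRange(h,np.array((19,140,40)),np.array((28,255,175)));m=cv2.morphologyEx(m,cv2.MORPH_OPEN,np.ones((3,3)))
    c,l,s,ce=cv2.connectedComponentsWithStats(m);return [(int(s[i,4]),ce[i].round(1).tolist(),s[i,:4].tolist()) for i in range(1,c) if s[i,4]>mn]
E
python3 - <<'E'
from kin import *
shot('wrist','w24.png');o=arm.get_obs();print(o['time_s'],o['eef_pos'].round(1),o['joint_pos'].round(1))
for b in nugs('w24'): 
    print(b,atz('w24',*b[1],121,True).round(0)[:2],atz('w24',*b[1],8,True).round(0)[:2])
E
```

```text
48.525 [619.1 -60.7 334.5] [-5.7 23.8 29.  95.4  0.1 -5.3]
(121, [447.4, 71.4], [442, 66, 12, 12]) [481. 199.] [463. 282.]
(477, [502.1, 85.9], [491, 74, 21, 26]) [484. 315.] [466. 434.]
(276, [271.8, 98.6], [263, 90, 19, 18]) [536. -42.] [536. -35.]
(233, [201.6, 117.4], [193, 109, 18, 18]) [ 557. -126.] [ 563. -146.]
(272, [264.6, 144.2], [256, 135, 18, 19]) [591. -50.] [608. -47.]
(259, [308.6, 144.7], [300, 136, 18, 18]) [592.   4.] [609.  24.]
(698, [399.1, 183.4], [384, 169, 36, 35]) [641. 133.] [673. 194.]
(75, [417.5, 298.6], [411, 296, 15, 7]) [843. 213.] [940. 300.]
```

Call:
step_arm:
  rows: "4.3 -1.94 0 0 0 0;4.3 -1.94 0 0 0 0;4.3 -1.94 0 0 0 0;4.3 -1.94 0 0 0 0;4.3 -1.94 0 0 0 0;4.3 -1.94 0 0 0 0;4.3 -1.94 3 0 0 0;4.1 -1.94 5 0 0 0;0 0 3 0 0 0;0 0 0 0 0 0"

```text
time_s: 49.78
eef_pos: [466.2, 278.5, 228.0]
orientation: [-179.8, -0.0, 89.6]
ft_force: [-0.4, 0.1, -0.3]
gripper_width: 0.499
```

Run:
```python
from kin import *
shot('wrist','w25.png');o=arm.get_obs();print(o['time_s'],o['eef_pos'].round(1))
for b in nugs('w25'): print(b,atz('w25',*b[1],8,True).round(1)[:2],atz('w25',*b[1],16,True).round(1)[:2])
to([464,282,120])
```

```text
49.825 [467.2 278.8 229.7]
(2596, [385.5, 175.8], [353, 148, 67, 57]) [478.4 451.9] [476.3 448.1]
(272, [259.0, 164.4], [250, 156, 19, 18]) [464.3 281.4] [462.6 281.4]
(173, [16.8, 282.9], [10, 276, 15, 15]) [ 686.  -200.2] [ 679.4 -189.6]
(216, [30.9, 376.6], [21, 364, 20, 20]) [1031.4 -350.8] [1017.2 -337. ]
tool shift cm [ 0.3  -0.31 10.97]
```

Call:
step_arm:
  rows: "0.28 -0.3 4 0 0 0;0 0 5 0 0 0;0 0 5 0 0 0;0 0 5 0 0 0;0 0 2.2 0 0 0;0 0 1 0 0 0;0 0 0 0 0 0;0 0 0 0 0 0"

```text
time_s: 50.82
eef_pos: [465.4, 283.6, 9.0]
orientation: [179.9, -0.2, 89.7]
ft_force: [0.3, 0.7, 0.1]
gripper_width: 0.498
```

```bash
python3 -c "
from h import *
print(arm.get_obs()['eef_pos'],arm.get_obs()['ft_force']);to([464,281.6,3])"
```

```text
[465.37019612 283.58862411   8.96156738] [0.3109975  0.70154242 0.12228872]
tool shift cm [-0.2  -0.14  0.6 ]
```

Call:
step_arm:
  rows: "-0.2 -0.14 0.5 0 0 0;0 0 0.5 0 0 0;0 0 0 0 0 0;0 0 0 0 0 0"

```text
time_s: 51.32
eef_pos: [462.9, 281.2, -1.8]
orientation: [-180.0, -0.2, 89.7]
ft_force: [-0.6, -1.2, 10.9]
gripper_width: 0.499
```

Call:
step_arm:
  rows: "0 0 0 0 0 0;0 0 0 0 0 0;0 0 0 0 0 0;0 0 0 0 0 0"
  jaw: 0

```text
time_s: 51.82
eef_pos: [464.8, 282.6, 0.2]
orientation: [179.8, -0.3, 89.7]
ft_force: [-1.4, -0.5, 27.5]
gripper_width: 0.244
```

Call:
step_arm:
  rows: "0 0 -1 0 0 0;0 0 -2 0 0 0;0 0 -4 0 0 0;0 0 -5 0 0 0;0 0 -5 0 0 0;0 0 -5 0 0 0;0 0 -5 0 0 0;0 0 -5 0 0 0;0 0 -1 0 0 0;0 0 0 0 0 0"

```text
time_s: 53.08
eef_pos: [463.2, 280.4, 327.3]
orientation: [-180.0, -0.2, 89.7]
ft_force: [0.5, 0.7, 0.0]
gripper_width: 0.239
```

Run:
```python
from kin import *
shot('wrist','w26.png');o=arm.get_obs();print(o['time_s'],o['eef_pos'].round(1),o['gripper_width'])
print(nugs('w26'))
to([640,-75,334])
```

```text
53.125 [462.8 280.3 326.3] 0.24391539025298986
[(1052, [354.6, 155.5], [332, 140, 50, 37]), (58, [47.1, 223.5], [42, 221, 11, 7]), (131, [15.3, 230.9], [10, 225, 12, 13]), (1567, [256.4, 258.8], [236, 237, 42, 45]), (131, [52.1, 251.1], [46, 245, 13, 13]), (559, [79.3, 316.9], [63, 302, 31, 31])]
tool shift cm [-35.43  17.9   -0.87]
```

Call:
step_arm:
  rows: "-3.9 2 -1 0 0 0;-3.9 2 0 0 0 0;-3.9 2 0 0 0 0;-3.9 2 0 0 0 0;-3.9 2 0 0 0 0;-3.9 2 0 0 0 0;-3.9 2 0 0 0 0;-4 2 0 0 0 0;-4 2 0 0 0 0;0 0 0 0 0 0"

```text
time_s: 54.38
eef_pos: [641.6, -76.4, 332.9]
orientation: [-179.7, -0.1, 89.5]
ft_force: [-0.2, 0.6, -0.4]
gripper_width: 0.245
```

Run:
```python
from kin import *
to([638,-75,122]);print(arm.get_obs()['gripper_width'],pose()[0])
```

```text
tool shift cm [ 0.08 -0.25 21.09]
0.2446010368060979 [641.63999634 -76.35742486 332.90594727]
```

Call:
step_arm:
  rows: "0 0 4 0 0 0;0 0 5 0 0 0;0 0 5 0 0 0;0 0 4 0 0 0;0 0 2 0 0 0;0 0 1 0 0 0;0 0 0 0 0 0;0 0 0 0 0 0"

```text
time_s: 55.38
eef_pos: [641.5, -72.9, 127.2]
orientation: [180.0, -0.1, 89.7]
ft_force: [-0.8, 0.7, -0.3]
gripper_width: 0.242
```

Call:
step_arm:
  rows: "0 0 0.2 0 0 0;0 0 0 0 0 0"

```text
time_s: 55.62
eef_pos: [641.2, -73.1, 124.7]
orientation: [-180.0, -0.1, 89.7]
ft_force: [0.7, -0.3, 0.2]
gripper_width: 0.241
```

Call:
step_arm:
  rows: "0 0 0 0 0 0;0 0 0 0 0 0;0 0 0 0 0 0;0 0 -3 0 0 0;0 0 -5 0 0 0;0 0 -5 0 0 0;0 0 -5 0 0 0;0 0 -4 0 0 0;0 0 0 0 0 0;0 0 0 0 0 0"
  jaw: 0.6

```text
time_s: 56.88
eef_pos: [641.2, -73.6, 343.6]
orientation: [-179.9, -0.1, 89.7]
ft_force: [-0.8, 0.8, -0.8]
gripper_width: 0.603
```

Run:
```python
from kin import *
o=arm.get_obs();print(o['time_s'],o['eef_pos'].round(1),o['joint_pos'].round(1))
shot('wrist','w27.png');shot('scene','s27.png');shot('top','t27.png')
for b in nugs('w27'): print(b,atz('w27',*b[1],121,True).round(0)[:2])
a=cv2.imread('pics/w27.png');s=cv2.imread('pics/s27.png')[130:384,110:430]
cv2.imwrite('pics/c27.png',np.vstack([cv2.resize(a[40:344],(512,304)),cv2.resize(s,(373,296)).__class__(cv2.copyMakeBorder(cv2.resize(s,(373,296)),0,0,0,139,0).shape,np.uint8) if 0 else cv2.copyMakeBorder(cv2.resize(s,(373,296)),0,0,0,139,0)]))
```

```text
56.875 [641.2 -73.6 343.6] [-6.6 26.8 35.3 98.6  0.1 -6.3]
(427, [502.9, 76.2], [493, 64, 19, 26]) [488. 313.]
(263, [282.5, 80.8], [274, 72, 18, 18]) [536. -41.]
(222, [213.6, 98.6], [205, 90, 18, 18]) [ 557. -125.]
(259, [275.4, 125.4], [267, 117, 18, 18]) [591. -50.]
(250, [318.3, 126.2], [310, 118, 18, 17]) [591.   4.]
(640, [409.3, 158.3], [395, 145, 33, 32]) [629. 137.]
(249, [256.3, 164.2], [248, 156, 18, 18]) [640. -74.]
(70, [423.1, 286.6], [417, 284, 14, 7]) [848. 211.]
```

View pics/c27.png

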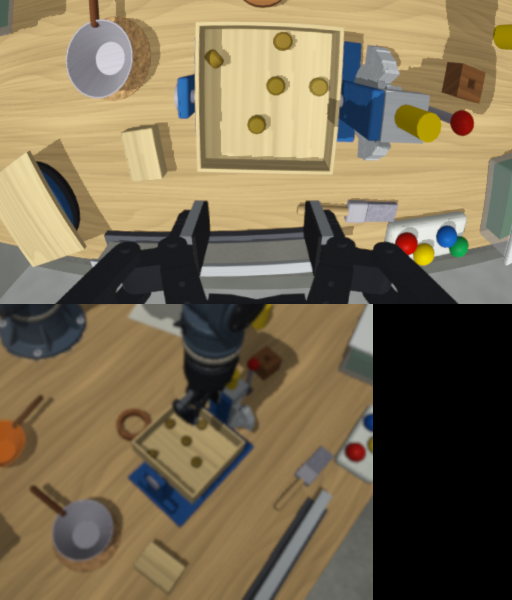

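Call:
step_arm:
  rows: "3.6 -0.8 0 0 0 0;3.6 -0.8 0 0 0 0;3.6 -0.8 0 0 0 0;3.6 -0.8 0 0 0 0;0 0 0 0 0 0;0 0 0 0 0 0"

```text
time_s: 57.78
eef_pos: [609.9, 70.4, 344.2]
orientation: [-179.9, -0.1, 89.7]
ft_force: [1.4, -0.3, -0.5]
gripper_width: 0.601
```

Run:
```python
from kin import *
shot('wrist','w28.png');o=arm.get_obs();print(o['time_s'],o['eef_pos'].round(1));to([609.1,71.4,300],[180,0,90]);to([609.1,71.4,236])
print([b for b in blobs('w28',(25,200,80),(32,255,255),300)])
pr=np.array([proj('w28',[608.8+13*np.cos(a),71.5+13*np.sin(a),z],True) for a in np.linspace(0,6.28,60) for z in(226,271)]);print(pr.min(0),pr.max(0))
```

```text
57.825 [610.   69.9 344.2]
tool shift cm [ 0.14 -0.08  4.42]
rotvec tool [-0.002 -0.002 -0.006]
tool shift cm [ 0.12 -0.07 10.82]
[(np.int32(1344), [466.4, 80.0], [440, 65, 54, 31]), (np.int32(1106), [257.2, 198.3], [242, 176, 31, 44])]
[241.59531445 174.75800159] [275.07339649 220.76363145]
```

Call:
step_arm:
  rows: "0.1 -0.08 4 0 0 0;0 0 4 0 0 0;0 0 2 0 0 0;0 0 0.7 0 0 0;0 0 0 0 0 0;0 0 0 0 0 0"

```text
time_s: 58.58
eef_pos: [609.7, 71.6, 238.8]
orientation: [180.0, -0.2, 89.7]
ft_force: [0.1, 0.1, 1.5]
gripper_width: 0.597
```

Call:
step_arm:
  rows: "0 0 0 0 0 0;0 0 0 0 0 0;0 0 0 0 0 0;0 0 0 0 0 0;0 0 0 0 0 0"
  jaw: 0

```text
time_s: 59.2
eef_pos: [609.5, 71.9, 238.6]
orientation: [180.0, -0.2, 89.7]
ft_force: [-0.5, -0.7, 5.0]
gripper_width: 0.284
```

Call:
step_arm:
  rows: "0 0 -0.5 0 0 0;0 0 -1.5 0 0 0;0 0 -2.5 0 0 0;0 0 -3 0 0 0;0 0 -2 0 0 0;0 0 0 0 0 0"

```text
time_s: 59.95
eef_pos: [609.5, 71.7, 334.7]
orientation: [179.9, -0.2, 89.7]
ft_force: [0.2, 0.0, -2.1]
gripper_width: 0.293
```

Call:
step_arm:
  rows: "2 -0.3 0 0 0 0;4 -0.6 0 0 0 0;4 -0.6 0 0 0 0;4 -0.6 0 0 0 0;4 -0.6 0 0 0 0;3.6 -0.6 0 0 0 0;2 -0.1 0 0 0 0;0 0 0 0 0 0;0 0 0 0 0 0"

```text
time_s: 61.08
eef_pos: [576.4, 307.2, 333.1]
orientation: [-179.9, -0.1, 89.7]
ft_force: [-0.4, 0.3, -1.2]
gripper_width: 0.287
```

Run:
```python
from kin import *
shot('wrist','w29.png');o=arm.get_obs();print(o['time_s'],o['eef_pos'].round(1),o['gripper_width'],o['ft_force'].round(1));to([575,307.8,320],[180,0,90])
g=cv2.cvtColor(cv2.imread('pics/w29.png'),cv2.COLOR_BGR2GRAY);u,v=np.round(proj('w29',[574,308,50],True)).astype(int);print(u,v);print(g[v-14:v+15:2,u-16:u+17:2])
u2,v2=proj('w29',[o['eef_pos'][0],o['eef_pos'][1],260],True);print(u2,v2)
print([b for b in blobs('w29',(23,200,60),(32,255,255),300)])
```

```text
61.125 [576.6 306.9 333.3] 0.28629981757583617 [-0.1  0.1 -2. ]
tool shift cm [ 0.09 -0.16  1.33]
rotvec tool [-0.001 -0.002 -0.006]
257 154
[[117 117 118 117 116 116 115 114 115 114 113 113 112 112 112 112 113]
 [115 115 116 116 117 117 117 118 118 118 117 117 116 116 114 114 114]
 [110 112 113 114 115 115 116 116 117 117 117 117 118 118 118 118 118]
 [109 109 108 108 110 111 111 113 114 114 115 116 117 117 118 118 118]
 [119 116 110 109 105  95 101 102 102 104 107 110 112 113 115 115 116]
 [124 124 123 121 115 103 110 111 110 108  82  98 109 110 112 111 112]
 [118 120 121 122 113 102 106 106 107 106  77 105 112 110 110 110 111]
 [114 114 113 113  98  63  70  79  85  92  82 114 120 120 120 118 114]
 [112 113 113 113  90  49  46  48  48  50  80 111 114 115 117 118 118]
 [108 108 109 109  80  52  49  49  50  49  87 113 113 113 113 113 113]
 [105 105 105 104  88  82  79  78  70  65  90 110 111 112 111 112 113]
 [108 106 107 106 105 104 104 103 102 101  99 106 107 109 108 109 110]
 [119 118 117 114 112 111 109 108 108 107 107 106 107 107 107 106 106]
 [121 122 122 121 122 121 120 118 112 110 110 110 109 109 109 109 109]
 [120 121 122 122 122 122 122 122 122 121 120 120 117 115 111 111 111]]
256.43940462353385 206.83338201960728
[(np.int32(1194), [339.3, 83.4], [318, 64, 48, 37]), (np.int32(4028), [256.3, 263.5], [229, 209, 56, 98])]
```

Call:
step_arm:
  rows: "0.07 -0.13 5 0 0 0;0 0 5 0 0 0;0 0 5 0 0 0;0 0 4 0 0 0;0 0 1.5 0 0 0;0 0 0 0 0 0;0 0 0 0 0 0"

```text
time_s: 62.0
eef_pos: [576.1, 309.3, 130.4]
orientation: [179.9, -0.2, 89.7]
ft_force: [-0.2, 0.5, -1.4]
gripper_width: 0.283
```

Run:
```python
from kin import *
to([575.2,307.6,120],[180,0,90])
```

```text
tool shift cm [-0.17 -0.09  1.04]
rotvec tool [ 0.001 -0.004 -0.006]
```

Call:
step_arm:
  rows: "-0.17 -0.09 0 0.001 -0.004 -0.006;0 0 1 0 0 0;0 0 1 0 0 0;0 0 1 0 0 0;0 0 0 0 0 0"

```text
time_s: 62.62
eef_pos: [573.3, 306.9, 97.0]
orientation: [-179.8, 0.1, 90.0]
ft_force: [-0.7, -0.1, -0.9]
gripper_width: 0.284
```

Call:
step_arm:
  rows: "0 0 1 0 0 0;0 0 1 0 0 0;0 0 1 0 0 0;0 0 0.3 0 0 0;0 0 0 0 0 0"

```text
time_s: 63.25
eef_pos: [573.8, 307.2, 65.1]
orientation: [-179.9, 0.1, 90.0]
ft_force: [-0.8, 0.2, -1.5]
gripper_width: 0.285
```

Call:
step_arm:
  rows: "0 0 0.2 0 0 0;0 0 0 0 0 0;0 0 0 0 0 0;0 0 0 0 0 0;0 0 -3 0 0 0;0 0 -5 0 0 0;0 0 -5 0 0 0;0 0 -5 0 0 0;0 0 -4 0 0 0;0 0 0 0 0 0"
  jaw: 0.6

```text
time_s: 64.5
eef_pos: [575.4, 308.1, 287.1]
orientation: [179.8, -0.1, 90.0]
ft_force: [0.1, -0.1, 0.6]
gripper_width: 0.597
```

Call:
step_arm:
  rows: "-2 0.5 0 0 0 0;-4 1 0 0 0 0;-4 1 0 0 0 0;-4 0.8 0 0 0 0;-2.3 0.4 0 0 0 0;0 0 0 0 0 0;0 0 0 0 0 0"

```text
time_s: 65.38
eef_pos: [611.2, 145.0, 283.1]
orientation: [-179.8, 0.1, 90.0]
ft_force: [0.3, 0.9, 0.1]
gripper_width: 0.601
```

Run:
```python
from kin import *
knob('w30',227.5);print('pin',[(b[1],atz('w30',*b[1],80,True).round(0)) for b in blobs('w30',(25,200,80),(32,255,255),100)])
to([611,144.4,200.5],[180,0,90])
for b in nugs('w30'): print(b[0],atz('w30',*b[1],121,True).round(0)[:2])
```

```text
65.425 [611.2 145.4 283.3] [-1.1 -0.9 -0.2] w 0.601 (np.int32(1062), [256.5, 215.1], [239, 197, 36, 37]) knob [611.2 144.4 227.5]
pin [([456.3, 71.9], array([471., 411.,  80.])), ([385.8, 140.2], array([572., 305.,  80.]))]
tool shift cm [-0.09 -0.    8.28]
rotvec tool [-0.003  0.001  0.001]
1990 [478. 380.]
143 [536. -37.]
304 [565. 277.]
240 [ 558. -128.]
175 [592. -47.]
232 [677. -88.]
```

Call:
step_arm:
  rows: "-0.09 0 3 -0.003 0 0;0 0 3 0 0 0;0 0 2.3 0 0 0;0 0 0 0 0 0;0 0 0 0 0 0"

```text
time_s: 66.05
eef_pos: [611.7, 144.3, 201.5]
orientation: [179.9, 0.1, 90.1]
ft_force: [0.4, 0.3, -0.2]
gripper_width: 0.601
```

Call:
step_arm:
  rows: "0 0 0 0 0 0;0 0 0 0 0 0;0 0 0 0 0 0;0 0 0 0 0 0;0 0 0 0 0 0"
  jaw: 0

```text
time_s: 66.68
eef_pos: [612.0, 144.9, 202.0]
orientation: [179.8, -0.1, 90.1]
ft_force: [-0.8, 5.8, 3.9]
gripper_width: 0.296
```

Run:
```python
from kin import *
knob('w31',227.5)
t=np.linspace(0,.5,11);x=102*np.sin(t);z=102*np.cos(t);print(np.diff(x).round(2),np.diff(z).round(2))
```

```text
66.725 [612.  144.9 202. ] [-1.1  6.7  2.9] w 0.293 (np.int32(2561), [256.5, 278.0], [229, 250, 56, 57]) knob [611.2 144.3 227.5]
[5.1  5.09 5.06 5.02 4.97 4.91 4.83 4.75 4.65 4.53] [-0.13 -0.38 -0.64 -0.89 -1.14 -1.38 -1.63 -1.87 -2.1  -2.33]
```

Call:
step_arm:
  rows: "0 0.51 0.01 0 0 0;0 0.51 0.04 0 0 0;0 0.51 0.06 0 0 0;0 0.5 0.09 0 0 0;0 0.5 0.11 0 0 0;0 0.49 0.14 0 0 0;0 0.48 0.16 0 0 0;0 0.48 0.19 0 0 0;0 0.47 0.21 0 0 0;0 0.45 0.23 0 0 0"

```text
time_s: 67.97
eef_pos: [661.5, 143.7, 189.5]
orientation: [179.8, 0.0, 90.0]
ft_force: [0.2, 0.1, 0.3]
gripper_width: 0.002
```

Call:
step_arm:
  rows: "0 0 0 0 0 0;0 0 0 0 0 0;0 0 0 0 0 0"

```text
time_s: 68.35
eef_pos: [660.3, 143.5, 188.1]
orientation: [180.0, 0.1, 90.0]
ft_force: [1.7, -0.1, -1.1]
gripper_width: -0.001
```

Run:
```python
from kin import *
knob('w32',214.5)
```

```text
68.4 [660.3 143.5 188.1] [ 0.9 -0.5 -0.9] w -0.004 (np.int32(3638), [257.9, 243.1], [225, 209, 67, 69]) knob [640.3 143.6 214.5]
```

Run:
```python
from kin import *
b=max(blobs('w32',(0,180,80),(5,255,255),200))[1]
for z in np.arange(214,228,1.): 
    P=atz('w32',*b,z,True);r=np.hypot(P[0]-611.1,z-125.5)
    if abs(r-102)<1.2: print(P.round(1),r.round(1),np.arctan2(P[0]-611.1,z-125.5))
```

```text
[635.3 143.5 224. ] 101.4 0.24104297011316717
[634.8 143.5 225. ] 102.3 0.2337375841162853
[634.3 143.5 226. ] 103.1 0.22655282963203427
```

Call:
step_arm:
  rows: "0 0.2 0 0 0 0;0 0 0 0 0 0;0 0 0 0 0 0;0 -0.9 -0.2 0 0 0;0 -0.9 -0.2 0 0 0;0 -0.9 -0.15 0 0 0;0 0 0 0 0 0;0 0 0 0 0 0"
  jaw: 0.6

```text
time_s: 69.4
eef_pos: [635.5, 143.6, 193.9]
orientation: [179.9, 0.1, 90.0]
ft_force: [1.2, 0.6, -0.5]
gripper_width: 0.597
```

Run:
```python
from kin import *
knob('w33',224.5)
P,r=tri([ray(n,*max(blobs(n,(0,180,80),(5,255,255),200))[1],True) for n in('w32','w33')]);print(P.round(1),np.round(r,2));to(P-[0,0,31])
```

```text
69.45 [635.6 143.5 193.7] [-0.6  0.3  0.2] w 0.6 (np.int32(2693), [257.6, 284.6], [229, 256, 59, 58]) knob [635.  143.6 224.5]
[635.3 143.5 224.1] [0.03 0.03]
tool shift cm [-0.   -0.03  0.05]
```

Call:
step_arm:
  rows: "0 0 0 0 0 0;0 0 0 0 0 0;0 0 0 0 0 0;0 0 0 0 0 0;0 0 0 0 0 0"
  jaw: 0

```text
time_s: 70.08
eef_pos: [635.7, 144.1, 193.7]
orientation: [179.9, 0.0, 90.1]
ft_force: [-0.3, 4.7, 0.5]
gripper_width: 0.299
```

Run:
```python
from kin import *
knob('w34',224.2)
t=np.linspace(.24,.5,9);x=102*np.sin(t);z=102*np.cos(t);print(np.diff(x).round(2),np.diff(z).round(2))
```

```text
70.125 [635.7 144.1 193.7] [0.5 5.4 0.9] w 0.301 (np.int32(2727), [256.5, 284.4], [228, 256, 58, 58]) knob [635.1 143.6 224.2]
[3.21 3.18 3.15 3.11 3.07 3.03 2.98 2.93] [-0.84 -0.94 -1.05 -1.15 -1.25 -1.35 -1.45 -1.54]
```

Now fz is about 0, so the grip is centred. On to +0.5 rad, slowly (knob target x = 660.0, z = 214.7).

Call:
step_arm:
  rows: "0 0.32 0.08 0 0 0;0 0.32 0.09 0 0 0;0 0.32 0.1 0 0 0;0 0.31 0.12 0 0 0;0 0.31 0.13 0 0 0;0 0.3 0.13 0 0 0;0 0.3 0.15 0 0 0;0 0.29 0.15 0 0 0;0 0 0 0 0 0;0 0 0 0 0 0"

```text
time_s: 71.38
eef_pos: [659.8, 143.4, 184.0]
orientation: [180.0, 0.1, 90.0]
ft_force: [-2.9, 1.4, 1.9]
gripper_width: 0.299
```

Run:
```python
from kin import *
knob('w35',214.7)
```

```text
71.425 [659.9 143.3 184. ] [-4.1  1.6  1.8] w 0.301 (np.int32(2744), [256.5, 285.3], [228, 256, 58, 59]) knob [659.7 142.9 214.7]
```

Call:
step_arm:
  rows: "0 0 0 0 0 0;0 0 0 0 0 0;0 0 0 0 0 0;0 0 0 0 0 0"
  jaw: 0.6

```text
time_s: 71.92
eef_pos: [660.3, 143.5, 184.1]
orientation: [179.9, 0.1, 90.0]
ft_force: [-0.5, 0.8, -0.1]
gripper_width: 0.599
```

Run:
```python
from kin import *
knob('w36',214.7)
```

```text
71.975 [660.2 143.5 184.2] [-1.8  0.3  0.2] w 0.603 (np.int32(2715), [256.2, 284.5], [226, 255, 61, 59]) knob [659.7 142.8 214.7]
```

Call:
step_arm:
  rows: "0 0 -3 0 0 0;0 0 -4 0 0 0;0 -0.5 -4 0 0 0;0 0 0 0 0 0;0 0 0 0 0 0"

```text
time_s: 72.6
eef_pos: [655.0, 143.7, 293.6]
orientation: [180.0, 0.1, 90.0]
ft_force: [0.0, 0.4, -1.1]
gripper_width: 0.601
```

Run:
```python
from kin import *
knob('w37',214.7)
P,r=tri([ray(n,*max(blobs(n,(0,180,80),(5,255,255),200))[1],True) for n in('w36','w37')]);print(P.round(1),np.round(r,2),np.arctan2(P[0]-611.1,P[2]-125.8))
print('pin',[(b[1],b[2]) for b in blobs('w37',(25,200,80),(32,255,255),100)])
to([575,307.5,290],[180,0,90])
```

```text
72.65 [654.8 143.6 293. ] [ 0.2  0.  -0.4] w 0.601 (np.int32(868), [256.1, 209.0], [240, 193, 33, 33]) knob [659.4 142.8 214.7]
[659.  142.8 215.8] [0.01 0.01] 0.4887840451832808
pin [([453.0, 43.3], [422, 23, 63, 39]), ([385.6, 104.8], [370, 95, 31, 21])]
tool shift cm [16.39 -7.97  0.27]
rotvec tool [-0.001  0.002  0.001]
```

Call:
step_arm:
  rows: "4 -2 0 0 0 0;4 -2 0 0 0 0;4 -2 0 0 0 0;4.4 -2 0 0 0 0;0 0 2 0 0 0;0 0 4 0 0 0;0 0 3 0 0 0;0 0 0 0 0 0;0 0 0 0 0 0"

```text
time_s: 73.78
eef_pos: [575.2, 307.5, 204.5]
orientation: [179.9, 0.1, 90.0]
ft_force: [-0.3, -0.1, -0.3]
gripper_width: 0.595
```

Run:
```python
from kin import *
shot('wrist','w38.png');P0=pose()[0];print(P0.round(1))
obs=[b for b in blobs('w38',(25,200,60),(32,255,255),100)];print(obs)
for c in [(574.5,307),(574,306),(575,308)]:
    pr=np.array([proj('w38',[c[0]+13*np.cos(a),c[1]+13*np.sin(a),z],True) for a in np.linspace(0,6.28,60) for z in(50,95)]);print(c,pr.min(0).round(1),pr.max(0).round(1))
to([574.5,307,60],[180,0,90])
```

```text
[575.5 307.7 205. ]
[(np.int32(2933), [377.1, 79.1], [341, 51, 74, 54]), (np.int32(873), [256.2, 185.1], [242, 166, 29, 38])]
(574.5, 307) [241.9 165.9] [271.1 205. ]
(574, 306) [240.8 165.4] [270.  204.5]
(575, 308) [243.1 166.4] [272.2 205.5]
tool shift cm [-0.06 -0.14 14.5 ]
rotvec tool [0.002 0.001 0.001]
```

Call:
step_arm:
  rows: "-0.05 -0.1 4 0 0 0;0 0 4 0 0 0;0 0 4 0 0 0;0 0 2 0 0 0;0 0 0.5 0 0 0;0 0 0 0 0 0;0 0 0 0 0 0"

```text
time_s: 74.7
eef_pos: [575.0, 307.3, 60.4]
orientation: [179.8, 0.0, 90.0]
ft_force: [-0.1, -0.2, -0.8]
gripper_width: 0.603
```

Call:
step_arm:
  rows: "0 0 0 0 0 0;0 0 0 0 0 0;0 0 0 0 0 0;0 0 0 0 0 0;0 0 0 0 0 0"
  jaw: 0

```text
time_s: 75.32
eef_pos: [574.6, 307.1, 59.9]
orientation: [179.9, 0.0, 90.0]
ft_force: [-1.2, 0.4, 5.7]
gripper_width: 0.285
```

Call:
step_arm:
  rows: "0 0 -2 0 0 0;0 0 -4 0 0 0;0 0 -5 0 0 0;0 0 -5 0 0 0;0 0 -5 0 0 0;0 0 -5 0 0 0;0 0 0 0 0 0;0 0 0 0 0 0"

```text
time_s: 76.32
eef_pos: [573.8, 307.1, 317.9]
orientation: [180.0, 0.1, 90.0]
ft_force: [0.4, -0.1, -1.5]
gripper_width: 0.29
```

Run:
```python
from kin import *
o=arm.get_obs();print(o['time_s'],o['gripper_width'],o['ft_force'].round(1));to([608.6,71.5,315],[180,0,90])
```

```text
76.325 0.28963079086488264 [ 0.4 -0.1 -1.5]
tool shift cm [-23.56   3.47   0.34]
rotvec tool [0.    0.002 0.001]
```

Call:
step_arm:
  rows: "-2 0.4 0 0 0 0;-4 0.6 0 0 0 0;-4 0.6 0 0 0 0;-4 0.6 0 0 0 0;-4 0.6 0 0 0 0;-3.5 0.6 0 0 0 0;-2.1 0.1 0 0 0 0;0 0 0 0 0 0;0 0 0 0 0 0"

```text
time_s: 77.45
eef_pos: [608.8, 71.6, 318.9]
orientation: [180.0, 0.1, 90.0]
ft_force: [0.4, 0.8, -1.0]
gripper_width: 0.29
```

Run:
```python
from kin import *
print(pose()[0].round(1),arm.get_obs()['ft_force'].round(1));to([609.0,71.5,265],[180,0,90])
```

```text
[608.8  71.6 318.9] [ 0.4  0.8 -1. ]
tool shift cm [-0.    0.02  5.39]
rotvec tool [0.    0.001 0.001]
```

Call:
step_arm:
  rows: "0 0 1 0 0 0;0 0 1 0 0 0;0 0 1 0 0 0;0 0 1 0 0 0;0 0 1 0 0 0;0 0 0.4 0 0 0;0 0 0 0 0 0"

```text
time_s: 78.32
eef_pos: [609.4, 71.0, 265.0]
orientation: [179.9, 0.1, 90.0]
ft_force: [2.8, -0.6, -3.0]
gripper_width: 0.29
```

Call:
step_arm:
  rows: "0 0 0.5 0 0 0;0 0 0.5 0 0 0;0 0 0.5 0 0 0;0 0 0 0 0 0"

```text
time_s: 78.82
eef_pos: [609.4, 71.1, 249.7]
orientation: [179.9, 0.1, 90.0]
ft_force: [6.1, -0.9, -3.8]
gripper_width: 0.291
```

Call:
step_arm:
  rows: "0 0 0.4 0 0 0;0 0 0.4 0 0 0;0 0 0.4 0 0 0;0 0 0 0 0 0"

```text
time_s: 79.32
eef_pos: [609.5, 71.1, 237.8]
orientation: [179.9, 0.1, 90.0]
ft_force: [6.7, 0.5, -2.3]
gripper_width: 0.289
```

Call:
step_arm:
  rows: "0 0 0.2 0 0 0;0 0 0.2 0 0 0;0 0 0 0 0 0"

```text
time_s: 79.7
eef_pos: [609.7, 71.1, 235.9]
orientation: [179.8, 0.1, 90.0]
ft_force: [3.3, -0.7, 11.7]
gripper_width: 0.29
```

Seated at 235.9 mm (expected 236). Releasing and checking.

Call:
step_arm:
  rows: "0 0 0 0 0 0;0 0 0 0 0 0;0 0 0 0 0 0;0 0 0 0 0 0;0 0 -3 0 0 0;0 0 -5 0 0 0;0 -1 -3 0 0 0;0 0 0 0 0 0;0 0 0 0 0 0"
  jaw: 0.6

```text
time_s: 80.82
eef_pos: [599.0, 71.2, 343.4]
orientation: [-180.0, 0.1, 90.0]
ft_force: [1.1, 0.3, -1.1]
gripper_width: 0.604
```

Run:
```python
from kin import *
knob('w39',214.7)
print([b for b in blobs('w39',(25,200,80),(32,255,255),300)])
pr=np.array([proj('w39',[608.8+13*np.cos(a),71.5+13*np.sin(a),z],True) for a in np.linspace(0,6.28,60) for z in(226,271)]);print(pr.min(0).round(1),pr.max(0).round(1))
```

```text
80.875 [598.9  71.2 342.9] [-0.5 -0.  -0.6] w 0.599 (np.int32(363), [327.7, 239.9], [314, 230, 25, 23]) knob [657.2 145.  214.7]
[(np.int32(1354), [467.5, 87.0], [441, 72, 54, 31]), (np.int32(1132), [256.3, 210.4], [241, 187, 31, 46])]
[241.  186.2] [274.1 233.4]
```

Call:
step_arm:
  rows: "-4 0 0 0 0 0;-4 0 0 0 0 0;-4 0 0 0 0 0;-3 0 0 0 0 0;0 0 0 0 0 0;0 0 0 0 0 0"

```text
time_s: 81.62
eef_pos: [599.0, -78.4, 343.5]
orientation: [-180.0, 0.1, 90.0]
ft_force: [0.1, -0.5, -0.0]
gripper_width: 0.602
```

Run:
```python
from kin import *
shot('wrist','w40.png');o=arm.get_obs();print(o['time_s'],o['eef_pos'].round(1))
# project into tray frame: ray-plane intersection
yaw=-.031;Y=np.array([-np.sin(yaw),np.cos(yaw),0]);X=np.array([np.cos(yaw),np.sin(yaw),0]);O=np.array([604.6,-61,125.])
t=.5;xt=np.cos(t)*X-np.sin(t)*np.array([0,0,1]);zt=np.sin(t)*X+np.cos(t)*np.array([0,0,1]);C=O-12*zt+8*zt
for b in nugs('w40'):
    ro,rd=ray('w40',*b[1],True);k=((C-ro)@zt)/(rd@zt);Q=ro+k*rd-C;print(b[0],b[1],'tray xy',(Q@xt).round(),(Q@Y).round(),'bench',atz('w40',*b[1],8,True).round()[:2])
# pan rim check: grey region centre from w40 & compare rim projection
for z,r in((54,62),):
    im=cv2.imread('pics/w40.png');h=cv2.cvtColor(im,cv2.COLOR_BGR2HSV)
    pts=[proj('w40',[540.5+r*np.cos(a),-325+r*np.sin(a),z],True) for a in np.linspace(0,6.2,12)];print(np.round(pts[::3]))
```

```text
81.675 [599.1 -78.  343.8]
375 [503.8, 98.3] tray xy -143.0 293.0 bench [467. 429.]
70 [289.8, 129.6] tray xy -59.0 18.0 bench [565. -25.]
263 [280.3, 160.2] tray xy -13.0 11.0 bench [616. -40.]
243 [322.9, 161.1] tray xy -15.0 65.0 bench [617.  32.]
647 [409.1, 202.2] tray xy 57.0 219.0 bench [690. 208.]
198 [251.4, 206.2] tray xy 75.0 -23.0 bench [697. -88.]
195 [291.0, 207.5] tray xy 75.0 34.0 bench [699. -19.]
60 [421.4, 303.0] tray xy 491.0 478.0 bench [941. 305.]
[[105. 160.]
 [135. 115.]
 [ 92.  86.]
 [ 74. 138.]]
```

Run:
```python
from kin import *
yaw=-.031;Y=np.array([-np.sin(yaw),np.cos(yaw),0]);X=np.array([np.cos(yaw),np.sin(yaw),0]);O=np.array([604.6,-61,125.]);U=np.array([0,0,1.])
t=.5;xt=np.cos(t)*X-np.sin(t)*U;zt=np.sin(t)*X+np.cos(t)*U;C=O-12*zt+6*zt
h=cv2.cvtColor(cv2.imread('pics/w40.png'),cv2.COLOR_BGR2HSV)
for ch,nm in((1,'sat'),(2,'val')):
  print(nm)
  for x in range(-84,90,8):
    r=[]
    for y in range(-80,84,8):
        u,v=np.round(proj('w40',C+x*xt+y*Y,True)).astype(int);r.append(int(h[v,u,ch]))
    print('%4d'%x,' '.join('%3d'%a for a in r))
```

```text
sat
 -84  96  94  94  96  95  95  95  95  95  95  95  94  97  95  95  96  94  95  95  95  95
 -76  93  95  95  95  94  95  94  95  94  94  96  95  95  94  94  94  96  95  96  95  95
 -68  92  91  93  92  93  94  90  92  92  94  91  92  94  92  95  94  91  93  93  94  93
 -60 100  95  95  90  83  83  82  83  82  83  81 115 181 167  82  81  79  81  81  81  97
 -52  98  95  95  94  83  84  82  83  82  85  81  85  86  82  82  81  79  80  80  78  99
 -44  98  95  96  94  81  83  82  83  82  84  83  85  81  79  82  81  81  80  91  94 100
 -36 100  93  96  95  82  85  82  83  82  84  82  85  82  79  82  80  81  80  91  93  98
 -28 100  94  96  91  81  84  83  83  82  84  80  95  87  79  80  82  80  80 118  93 102
 -20 102  93  96  94  82  83  82  83  81  84 111 202 199  92  81  81  80 169 170 170 100
 -12  98  94  94  95  82  83  82  83  83  85 122 190 206  95  82  82  80 169 171 171 100
  -4  98  94  93  95  84  84  81  82  82  85 107 204 204  86  81  82  80 133 171 168  96
   4  98  95  96  94  84  83  83  83  82  84  81 113  87  81  81  82  80  78  85  84  97
  12  98  94  94  93  83  82
[... 2123 characters left out ...]
4 155 165 218 215 221 217 219 216 226 211 216 227 229 220 228 234 228 231 151
  36 114 164 156 182 219 215 220 217 218 215 226 209 217 227 229 219 227 233 228 231 150
  44 115 163 156 171 218 216 219 217 217 215 227 217 214 226 228 221 228 232 228 230 150
  52 113 163 155 166 217 215 218 217 217 215 225 220 216 227 228 219 228 231 227 230 148
  60 115 162 156 170 217 214 218 139 212 216 226 218 213 226 161 145 228 230 227 229 150
  68 114 161 155 177 217 214 113 102  78 176 226 221 215 174 115  97 174 230 226 228 170
  76 114 161 154 184 229 223 128 149 120 158 224 221 211 134 164 144 154 231 226 228 166
  84 115 134 134 166 166 166 137 140 137 163 163 163 163 143 155 155 143 161 160 160 155
```

Run:
```python
from h import *
shot('top','t41.png')
a=cv2.imread('pics/t0.png').astype(int);b=cv2.imread('pics/t41.png').astype(int)
for n,(u,v,r) in dict(pan=(386,190,34),glue=(128,202,12),jar=(140,242,12),tape=(296,219,14),block=(366,130,12)).items():
    d=np.abs(a-b).sum(2)[v-r:v+r,u-r:u+r];print(n,(d>60).mean().round(3),end=' ')
h=cv2.cvtColor(b.astype(np.uint8),cv2.COLOR_BGR2HSV)
for im,n in((a,'t0'),(b,'t41')):
    h=cv2.cvtColor(im.astype(np.uint8),cv2.COLOR_BGR2HSV)[155:215,355:420];m=h[:,:,1]<70;ys,xs=np.nonzero(m);print(n,m.sum(),xs.mean().round(1)+355,ys.mean().round(1)+155)
o=arm.get_obs();print(o['time_s'],o['ft_force'].round(1));arm.close_job()
```

```text
pan 0.712 glue 0.189 jar 0.184 tape 0.962 block 0.983 t0 1242 386.5 183.5
t41 1373 387.0 184.2
81.725 [ 0.2 -0.2  0.2]
the job is handed in; nothing more can be done
```

I did every step of the task and handed it in at 81.7 s. The last checks mostly agree; two of them were weak or unclear.

**What I did**
- I swung the tray level and pinned it.
- I poured four nuggets from the pan and put the pan back on its mat. Then I added the one bench nugget I found; no other was visible.
- I parked the pin in its rest, swung the tray to about +0.5 rad and locked it there.

**Last checks**
- **Pin:** the shoulder stopped the gripper at 235.9 mm (236 mm expected). The outline of the head in the camera matched a fully seated pin.
- **Tray:** the knob's position gave 0.49 to 0.50 rad before the pin went in.
- **Nuggets:** five blobs showed in the tray, two at the far wall and three further up. One of those three was partly hidden by the near wall. I counted them from colour masks because my 16 picture views were used up.
- **Pan:** its centre in the top view was within about 1 pixel (3 mm) of its starting position. The last picture I viewed, taken before the final swing, showed it upright on the mat.
- **Gripper:** clear of everything, with force near zero.

**What went wrong or stayed unclear**
- The knob slipped out of the pinch twice, and one early grasp was off-centre with 48 N at the wrist. I re-gripped each time.
- The first pour hit a limit on the third joint with nothing spilled, so I re-planned it.
- A rough pixel comparison with the start picture differed a lot around the pan (71% of pixels), the tape (96%) and the block (98%). I put that down to the arm and its shadow, but did not confirm it. The robot never knowingly came near the tape or the block.

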